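Open, charge and lock the deburring tub

ROBOT

A 6-joint arm with a two-finger parallel gripper is mounted at the origin on the work surface. World frame = base frame: x ahead of the robot, y to its left, z up, the work surface at z = 0. Lengths are in m, angles in rad, forces in N, time in s.
With the tool pointing down it reaches from about 0.4 to 0.825 m from the base axis. Payload 7 kg.
Tool frame: the origin (TCP) lies at the centre of the arm's flange, where the gripper is bolted on; the fingertips stand 178 mm ahead of it and the grasp point (between the pads) lies arm.tcp_to_grasp ahead of it (arm.tcp_to_grasp is the distance from the TCP to the grasp point, in m); z points along the fingers, y is the direction in which the jaws open and shut (so a half turn about z gives the same grasp; the last joint's range is limited). The gripper opens to 88 mm and grips with 3 to 60 N. Pads are 19 mm wide; open, the fingers measure 130 mm over their backs; the gripper's body (78 mm by 193 mm) begins 47 mm behind the grasp point.
Start: joints at [1.435, 0.359, 0.012, 0, -1.224, -0.288], TCP at [0.278, 0.615, 0.405] pointing down, gripper open.
Joint ranges: [-3.07, 3.07], [-1.43, 2.12], [-1.02, 1.25], [-3.03, 1.67], [-3.05, -0], [-3.03, 3.03]. Speed limits (rad/s): [2.39, 2.39, 3.01, 3.14, 3.14, 3.14].

INTERFACE

Orientations are given as [roll, pitch, yaw] about the fixed x, y, z axes, in that order (R = Rz(yaw) Ry(pitch) Rx(roll)).
In Python, from station import arm gives the robot as it stands.
- The arm moves only by the tool move_arm, never from a script. Its argument "deltas" is a list of rows, each a list of 6 numbers: the shift along the world's x, y, z in mm, then the turn, a rotation vector about the world's x, y, z in degrees. In form: [[tx, ty, tz, ax, ay, az], ...]. A call has exactly 5 rows; each row shifts and turns the commanded pose from where the row before left it; what a row does not reach is not made up. A row lasts 1/12 s, in which the tool goes at most 41.7 mm and 7.16 degrees, less where a joint would pass 70% of its speed; a pose out of reach is approached as far as the arm can. A call with a gripper value outside its range is refused whole. "claw" is the closure in counts, from 0 (fully open) to 255 (shut), set as the call begins (left out, the last holds). The fingers move at their own pace and stop on an object; "squeeze" is the grip in N (left out, the last holds). Time passes only in rows, so rows that do not move let the fingers close, or fill a call up. It gives the time, the measured TCP pose, the force and the opening at its end, in the units of the state.
- arm.get_state(): the state, without advancing time (a new reading comes with each control period).
- arm.grab_frame(name): name is "scene" or "top" or "wrist"; returns the picture (420x560x3 uint8, red, green, blue); there is no depth.
- arm.calibration(name): a dict with "intrinsics" (3x3 intrinsics, pixels), "k1" (the pictures are not rectified: a ray, as slopes to the right and down, at radius r is drawn at 1 + k1 r^2 times it, then the intrinsics apply), "T" (4x4, takes a point from camera to world coordinates); the wrist camera has in their place "mount" (4x4, takes a point from camera to tool coordinates, whose origin is the TCP and whose axes are the flange's). Camera axes: x right, y up, looking along -z (the intrinsics and any distortion apply to the point x, -y, -z); pixel columns grow to the right and rows downward; lengths in m; the calibration is good to about 2 mm. A picture is of the moment at which its call begins: read the wrist's pose just before it. calibration takes no time and is no camera call.
- arm.job_done(): hands the job in, once; it reports no verdict.
Trained networks look in the newest picture that a camera, given by its name, has taken for a name from the list of things; names that differ only in an ending like _2 or _b are one class to them, and where a whole thing is asked for, a point or a joint stands for the part that bears it (a point fixed in the world has none). Each returns a list of dicts, best first, with "score" (0 to 1); they miss things now and then, are a little off and sometimes report something else, mostly with a low value. They report only what shows in the picture. A call takes as long as a camera call. They do not tell look-alikes from the thing itself.
- arm.spot_in(thing, camera): "xy" ([column, row] in pixels, amid what is visible of it).
- arm.masks_of(thing, camera): "pixels" (420x560 bool, what is visible of it) and "xy" ([column, row] in pixels, amid what is visible of it).
- arm.spot_point(thing, camera): "xy" ([column, row] in pixels: a listed point, or the origin of a listed thing).
The state is a dict: "t": time; "q": joint angles; "qd": joint speeds; "joint_efforts": joint torques, N m; "eef_pos": TCP position; "ee_rot": TCP orientation; "force": force on the tool from outside, world axes, zero at the start; "moment": the same for the moment, N m; "width": finger opening in m.
Only numpy, scipy, OpenCV 4.12 (cv2) and the standard library are available. Lean on these libraries where they do the work, as an engineer would, in place of code of your own. Each camera call takes 0.05 s, during which the arm holds its last target. There are 200 camera calls.

TASK

Charge the deburring tub: twist the green cover's bayonet ring back open, take the cover off and lay it flat on the grey mat. Lay castings side by side, in one layer, on its sprung floor until the yellow pointer on the tub's far face comes level with the red target flag (within half the flag's height). Then put the cover back on fully seated, its ring still open, and twist the ring clockwise a quarter turn until it clicks locked, keeping the castings you do not need on the plywood board and leaving the bottle, screwdriver and guide pin alone.

Things in the scene. Friction and masses are not known exactly. Their poses are not given: they have to be found in the camera images.
- tub: Blue deburring tub, fixed to the bench: open-topped box 190 x 200 mm (its x, y), rim 120 mm above the bench. Opening 170 (x) x 180 (y) mm. Origin: centre of its underside, on the bench; z up. Its +x face (away from the robot) carries a white dial plate. On its two y sides steel catch hooks stand up outside the rim: upright at |y| 128-134 mm, with an inward lip over |y| 104-134, |x| < 17 mm, whose underside is 25.5 mm and top 33.5 mm above the rim.
- pan (a joint): The tub's sprung floor, a black rubber-faced plate filling the opening: how far it has sunk, m. 0 = unloaded, its top then 32 mm below the rim (88 mm above the bench); sinks straight down 6.5 mm for every 100 g on it (150 N/m), at most 50 mm, and stays level; swings settle within about 1 s.
- pointer (a point): Middle of the yellow pointer bar, outside on the tub's +x face, carried by the sprung floor: 5 mm below the floor's top, so 83 mm above the bench unloaded, and sinks with it.
- flag: Red target flag, 10 mm tall, fixed on the dial plate beside the pointer; its origin is at its mid height, in the middle of the plate's width; its height differs from start to start and sets the charge (about 330 to 520 g).
- cover: Green cover of the tub, loose, 0.49 kg in all: plate 188 (x) x 192 (y) x 6 mm with a rubber plug 158 x 168 x 10 mm below it that goes into the tub's opening with 6 mm to spare all round. Starts seated and locked on the tub. Origin: centre of the plug's underside; z up. The plate's top is 16 mm above the origin. Fully seated, the plate rests on the rim and the origin is 10 mm below the rim (110 mm above the bench). Fit it with its x along the tub's x, either way round.
- ring (a joint): Bayonet ring mid-cover, rad: 0 = open, 1.5 = locked (stop; starts here), clockwise from above. Light friction; a sprung ball resists (0.2 N m) from 1.15 to 1.34, then snaps it to the stop; the same turning back from 1.5. Two steel arms, 232 mm tip to tip, 16 wide, 19-25 mm above the cover's origin: open, along the cover's x; locked, along its y with tips under the tub's hooks, holding the cover down.
- ring_grip (a point): Middle of the orange grip bar on top of the ring, on the ring's axis, 53 mm above the cover's origin. The bar is 72 long (its x axis, along the arms), 22 wide (y) and 32 mm tall, from 31 to 63 mm above the cover's origin, and turns with the ring: its yaw = cover yaw - ring angle. The cover is carried by it.
- board: Plywood board 250 x 250 x 4 mm, fixed on the bench, left or right of the tub, where the castings lie at the start. Origin: centre of its underside.
- mat: Grey mat 250 x 220 x 4 mm, fixed on the bench on the other side, free at the start: the cover's parking place. Origin: centre of its underside.
- oil: White bottle with red cap, 52 mm wide, 115 tall; bystander. Origin: centre of its foot.
- driver: Screwdriver lying on the bench; bystander.
- pin: Upright steel mould guide pin, 40 mm wide foot, 70 tall; bystander. Origin: centre of its foot.
- big1: Large grey aluminium casting: flange 56 (x) x 38 (y) x 12 mm with a square body 36 x 36 mm on it, 28 mm tall in all, 100 g give or take 10 %. Loose, may be absent. Origin: centre of its underside; z up.
- big2: Large grey aluminium casting: flange 56 (x) x 38 (y) x 12 mm with a square body 36 x 36 mm on it, 28 mm tall in all, 100 g give or take 10 %. Loose, may be absent. Origin: centre of its underside; z up.
- big3: Large grey aluminium casting: flange 56 (x) x 38 (y) x 12 mm with a square body 36 x 36 mm on it, 28 mm tall in all, 100 g give or take 10 %. Loose, may be absent. Origin: centre of its underside; z up.
- big4: Large grey aluminium casting: flange 56 (x) x 38 (y) x 12 mm with a square body 36 x 36 mm on it, 28 mm tall in all, 100 g give or take 10 %. Loose, may be absent. Origin: centre of its underside; z up.
- small1: Small brass-coloured casting: flange 40 (x) x 38 (y) x 12 mm with a round boss 30 mm across on it, 28 mm tall in all, 60 g give or take 10 %. Loose, may be absent. Origin: centre of its underside; z up.
- small2: Small brass-coloured casting: flange 40 (x) x 38 (y) x 12 mm with a round boss 30 mm across on it, 28 mm tall in all, 60 g give or take 10 %. Loose, may be absent. Origin: centre of its underside; z up.
- small3: Small brass-coloured casting: flange 40 (x) x 38 (y) x 12 mm with a round boss 30 mm across on it, 28 mm tall in all, 60 g give or take 10 %. Loose, may be absent. Origin: centre of its underside; z up.
- small4: Small brass-coloured casting: flange 40 (x) x 38 (y) x 12 mm with a round boss 30 mm across on it, 28 mm tall in all, 60 g give or take 10 %. Loose, may be absent. Origin: centre of its underside; z up.
- small5: Small brass-coloured casting: flange 40 (x) x 38 (y) x 12 mm with a round boss 30 mm across on it, 28 mm tall in all, 60 g give or take 10 %. Loose, may be absent. Origin: centre of its underside; z up.
There are look-alikes about, which are no part of the job. What is shaped like the small1 but pink is not meant.

How it is judged:
By the outcome, as a careful person would: the job done as asked, in the order asked, and still so for the second after the job is handed in, with the robot touching nothing.
Of big1, big2, big3, big4 only 3 to 4 are there at a start; the rules pass over those that are not, and their reading is None.
Of small1, small2, small3, small4, small5 only 4 to 5 are there at a start; the rules pass over those that are not, and their reading is None.
At some moment in a run one of big1, big2, big3, big4, small1, small2, small3, small4, small5 may be knocked a few centimetres aside while the robot is not near it.
Once in a run the grip may slacken for a moment while it holds something.
It also fails if it takes over 210 s, if anything falls off the work surface, if the arm or the gripper's body presses on something with over 40 N, if the wrist force passes 120 N, or if a joint passes its speed limit or range.

## Working session

There is one attempt and no reset: what is moved stays moved. The work goes in short steps, Python scripts to look and compute and a tool call to move; the robot and the scene stay as the last step left them, time stands still between calls to the robot, and variables do not carry over. Pictures are saved under pics/ and viewed, about 12 in all and at most 16, crops included, and the job is handed in when it is done.

Besides the shell and the picture viewer there is one more tool, called after "Request:" as name(argument=value, ...) on one line, values as JSON. move_arm: Moves the arm, as the interface text tells. Its arguments: {"type":"object","properties":{"deltas":{"type":"array","items":{"type":"array","items":{"type":"number"}}},"claw":{"type":"number"},"squeeze":{"type":"number"}},"required":["deltas"]}

```bash
ls; mkdir -p pics; python3 - <<'E'
from station import arm
import cv2,numpy as np
s=arm.get_state(); print(s['t'],s['eef_pos'],s['ee_rot'],s['width'],arm.tcp_to_grasp)
for n in ('scene','top'):
    c=arm.calibration(n); print(n,np.round(c['intrinsics'],1).tolist(),c['k1'],np.round(c['T'],3).tolist())
    cv2.imwrite(f'pics/{n}0.png',cv2.resize(arm.grab_frame(n)[:,:,::-1],(800,600)))
c=arm.calibration('wrist');print(np.round(c['intrinsics'],1).tolist(),c['k1'],np.round(c['mount'],4).tolist())
E
```

```text
pics
0.0 [0.27749691 0.61510487 0.40373071] [ 3.13993062e+00 -1.66704077e-04 -4.23921521e-01] 0.08765607351316888 0.1593
scene [[441.1, 0.0, 273.6], [0.0, 441.1, 215.0], [0.0, 0.0, 1.0]] -0.11656080494159213 [[-0.683, -0.427, 0.593, 1.116], [0.73, -0.413, 0.544, 0.533], [0.013, 0.805, 0.593, 0.735], [0.0, 0.0, 0.0, 1.0]]
top [[419.7, 0.0, 282.8], [0.0, 419.7, 199.1], [0.0, 0.0, 1.0]] -0.0867721406832984 [[0.001, 0.996, -0.092, 0.44], [-1.0, 0.002, 0.013, 0.008], [0.013, 0.092, 0.996, 1.081], [0.0, 0.0, 0.0, 1.0]]
[[311.1, 0.0, 279.5], [0.0, 311.1, 209.1], [0.0, 0.0, 1.0]] 0.006991761311735999 [[0.0008, 0.9677, 0.2522, 0.0684], [1.0, -0.0009, 0.0004, 0.0013], [0.0007, 0.2522, -0.9677, 0.0202], [0.0, 0.0, 0.0, 1.0]]
```

View pics/scene0.png

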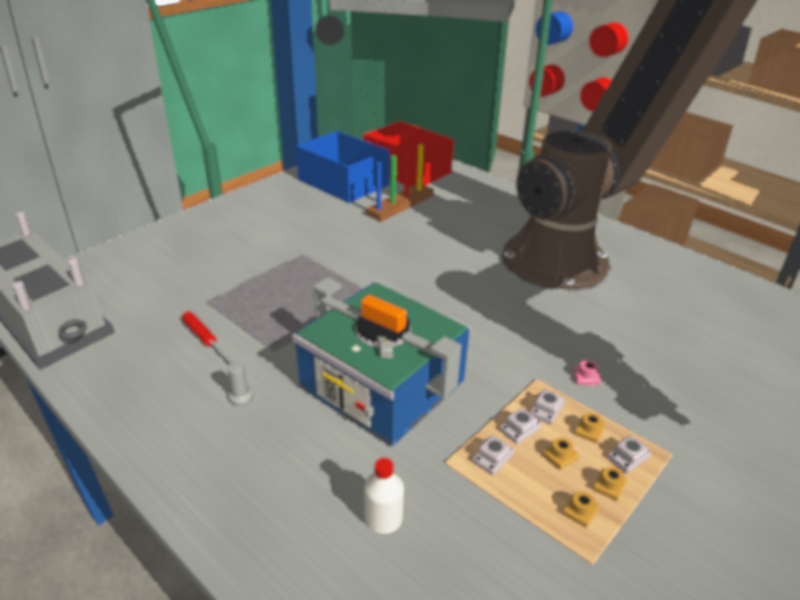

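View pics/top0.png

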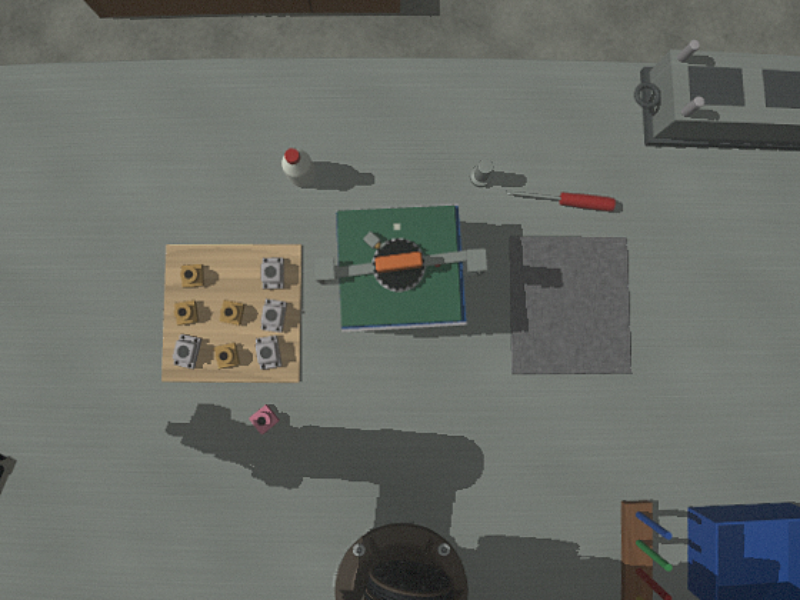

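```bash
cat > h.py <<'E'
from station import arm
import cv2,numpy as np
from scipy.spatial.transform import Rotation as R
def cam(n,st=None):
    c=arm.calibration(n)
    if n!='wrist': return c['intrinsics'],c['k1'],np.array(c['T'])
    st=st or arm.get_state(); T=np.eye(4); T[:3,:3]=R.from_euler('xyz',st['ee_rot']).as_matrix(); T[:3,3]=st['eef_pos']
    return c['intrinsics'],c['k1'],T@np.array(c['mount'])
def rays(px,C):
    K,k1,T=C; px=np.atleast_2d(np.array(px,float)); K=np.array(K)
    d=np.c_[(px[:,0]-K[0,2])/K[0,0],(px[:,1]-K[1,2])/K[1,1]]
    u=d.copy()
    for _ in range(20): u=d/(1+k1*(u**2).sum(1,keepdims=True))
    return T[:3,3],np.c_[u[:,0],-u[:,1],-np.ones(len(u))]@T[:3,:3].T
def onz(px,C,z):
    o,v=rays(px,C); return o+v*((z-o[2])/v[:,2:3])
def onplane(px,C,p,n):
    o,v=rays(px,C); return o+v*(((p-o)@n)/(v@n))[:,None]
def proj(P,C):
    K,k1,T=C; K=np.array(K); P=(np.atleast_2d(P)-T[:3,3])@T[:3,:3]; u=np.c_[P[:,0],-P[:,1]]/-P[:,2:3]
    u=u*(1+k1*(u**2).sum(1,keepdims=True)); return np.c_[u[:,0]*K[0,0]+K[0,2],u[:,1]*K[1,1]+K[1,2]]
def rect(mask,C,z):
    m=cv2.morphologyEx(mask.astype(np.uint8),cv2.MORPH_OPEN,np.ones((3,3),np.uint8))
    cs,_=cv2.findContours(m,cv2.RETR_EXTERNAL,cv2.CHAIN_APPROX_NONE); c=max(cs,key=cv2.contourArea).reshape(-1,2)
    P=onz(c,C,z)[:,:2]; (x,y),(w,h),a=cv2.minAreaRect((P*1000).astype(np.float32))
    return np.round([x,y,w,h,a],1)
E
python3 - <<'E'
from h import *
f=arm.grab_frame('top'); C=cam('top'); np.save('/tmp/top.npy',f)
hsv=cv2.cvtColor(f,cv2.COLOR_RGB2HSV)
g=cv2.inRange(hsv,(70,80,30),(90,255,255)); print('cover green',rect(g,C,.126))
for n,z in (('mat',.004),('board',.004),('cover',.126),('tub',.12)):
    for r in arm.masks_of(n,'top')[:1]: print(n,round(r['score'],2),rect(r['pixels'],C,z))
for n,z in (('tub',0),('ring_grip',.163),('mat',0),('board',0),('oil',0),('pin',0),('driver',.01),('big1',.004),('small1',.004)):
    for r in arm.spot_point(n,'top'): print(n,round(r['score'],2),np.round(r['xy'],1),np.round(1000*onz(r['xy'],C,z)[0,:2],1))
for n,z in (('big1',.016),('small1',.016)):
    for r in arm.masks_of(n,'top'): print('mask',n,round(r['score'],2),rect(r['pixels'],C,z))
f=arm.grab_frame('scene')
for n in ('pointer','flag'):
    for r in arm.spot_point(n,'scene')+arm.spot_in(n,'scene'): print(n,round(r['score'],2),r['xy'])
x0,y0=205,235
cv2.imwrite('pics/dial.png',cv2.resize(f[235:310,205:280,::-1],(600,600),interpolation=cv2.INTER_CUBIC))
E
```

```text
cover green [513.2 -40.1  87.4 101.6   2.6]
mat 0.86 [ 5.031e+02 -3.078e+02  2.490e+02  2.221e+02  4.000e-01]
board 0.59 [488.8 306.8 247.8 251.2   0.5]
cover 0.96 [559.    2.1 190.2 208.1   2.8]
tub 0.67 [ 562.  -113.2   48.3   46.6    5. ]
tub 0.57 [280.1 184.5] [578.1   1.5]
ring_grip 0.74 [159.2 222.3] [473.3 267.8]
mat 0.64 [132.3 219.5] [486.2 384.9]
mat 0.55 [397.2 213.6] [ 502.7 -303.6]
mat 0.29 [335.4 122.5] [ 744.  -144.6]
board 0.92 [158.8 216.6] [494.  315.4]
oil 0.69 [210.  119.7] [750.5 187.1]
pin 0.63 [334.5 123.4] [ 741.6 -142.2]
driver 0.97 [390.1 139.5] [ 696.9 -287.1]
big1 0.89 [189.7 192.9] [555.4 235.2]
big1 0.86 [192.3 223.3] [476.9 226.9]
big1 0.84 [186.2 245.5] [420.  241.6]
big1 0.78 [131.3 246.3] [417.1 384.1]
big1 0.62 [388.2 140.1] [ 696.7 -283.6]
big1 0.49 [158.7 218.5] [488.9 314.4]
small1 0.68 [157.6 247.2] [415.3 315.5]
small1 0.64 [131.1 219.8] [485.2 386.6]
small1 0.6 [135.  191.9] [557.8 378.7]
small1 0.49 [184.9 291. ] [304.7 243.2]
small1 0.46 [162.3 218.3] [489.4 305. ]
mask big1 0.89 [420.  236.   56.5  42.5   9.7]
mask big1 0.86 [557.7 232.1  54.5  41.2   1.1]
mask big1 0.65 [4.849e+02 2.268e+02 5.080e+01 4.340e+01 2.000e-01]
mask big1 0.55 [419.6 382.4  39.8  56.4  78.1]
mask small1 0.76 [488.8 303.2  41.6  37.9  79.1]
mask small1 0.76 [299.5 242.2  38.7  42.7  39.6]
mask small1 0.71 [4.881e+02 3.867e+02 3.840e+01 4.470e+01 3.000e-01]
mask small1 0.64 [553.7 377.1  41.4  41.9   1.9]
mask small1 0.55 [412.4 310.5  41.8  41.3  14.2]
pointer 0.65 [146.9, 243.2]
pointer 0.61 [234.1, 268.4]
pointer 0.27 [267.9, 235.6]
pointer 0.51 [439.3, 321.3]
flag 0.56 [239.0, 276.5]
flag 0.65 [361.8, 296.0]
flag 0.63 [257.3, 285.5]
```

View pics/dial.png

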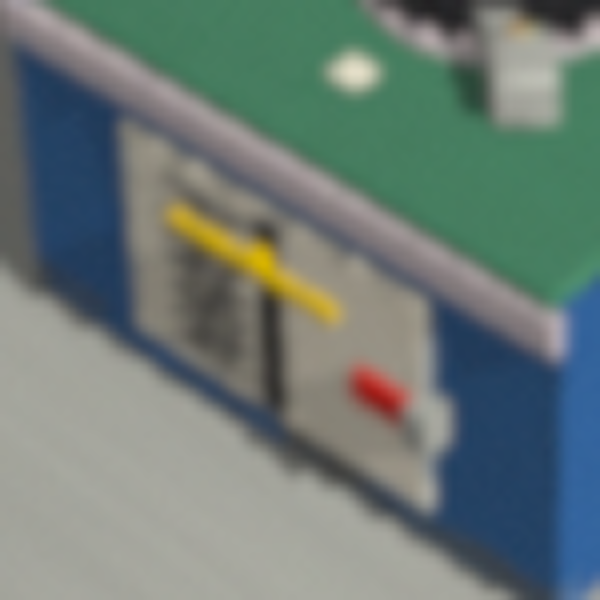

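```bash
python3 - <<'E'
from h import *
f=np.load('/tmp/top.npy'); C=cam('top')
hsv=cv2.cvtColor(f,cv2.COLOR_RGB2HSV)
def mr(m,z):
    n,l,s,_=cv2.connectedComponentsWithStats(m); m=np.isin(l,[i for i in range(1,n) if s[i,4]>25])
    r,c=np.nonzero(m); P=onz(np.c_[c,r],C,z)[:,:2]*1000; return np.round(np.array(sum([list(x) if isinstance(x,tuple) else [x] for x in cv2.minAreaRect(P.astype(np.float32))],[])),1),len(r)
g=cv2.inRange(hsv,(65,70,20),(90,255,255)); g[:130]=0; g[240:]=0; g[:,:225]=0; g[:,335:]=0
print('cover',mr(g,.126))
o=cv2.inRange(hsv,(3,170,120),(16,255,255)); o[:150]=0;o[220:]=0;o[:,:225]=0;o[:,335:]=0
print('grip',mr(o,.173))
S=cam('scene')
for a in (0.02,0.04,.06):
  n=np.array([np.cos(a),np.sin(a),0]); c=np.array([.562,.0,0])
  for d in (.096,.099): print(a,d,np.round(1000*onplane([[236.6,268.1],[252.5,284]],S,c+n*d,n),1).tolist())
E
```

```text
cover (array([560.2,   5.4, 186.5, 191.9,   3. ]), 4874)
grip (array([0., 0., 0., 0., 0.]), 0)
0.02 0.096 [[657.9, 6.8, 80.8], [656.9, 54.0, 64.9]]
0.02 0.099 [[660.8, 10.2, 84.9], [659.9, 57.1, 69.2]]
0.04 0.096 [[657.8, 6.7, 80.6], [656.0, 53.0, 63.5]]
0.04 0.099 [[660.7, 10.0, 84.7], [658.8, 56.0, 67.7]]
0.06 0.096 [[657.8, 6.7, 80.6], [655.0, 52.0, 62.2]]
0.06 0.099 [[660.6, 9.9, 84.6], [657.9, 55.0, 66.3]]
```

Candidates, in 800x600 top-view pixels:
- **Ring grip:** only the orange bar at (398,261). The driver's red handle at (588,202) and the bottle's red cap at (292,156) are not it.
- **Small castings:** brass at (191,275), (185,312), (231,312) and (226,355). The pink one at (263,418) lies off the board and is the look-alike.
- **Big castings:** grey at (272,272), (272,315), (268,352) and (186,352).

The dial crop shows the pointer at scene (236.6,268.1) and the flag at (252.5,284). I'm moving above the ring grip and will check it there in a close wrist crop.

Request:
move_arm(deltas=[[14.1, -30.4, 0, 0, 0, -2.93], [14.1, -30.4, 0, 0, 0, -2.93], [14.1, -30.4, 0, 0, 0, -2.93], [14.1, -30.4, 0, 0, 0, -2.93], [14.1, -30.4, 0, 0, 0, -2.93]], claw=60, squeeze=40)

```text
t: 1.57
eef_pos: [0.3484, 0.4618, 0.4047]
ee_rot: [-3.141, -0.0, -0.682]
force: [0.2, 0.1, -0.2]
width: 0.0677
```

Request:
move_arm(deltas=[[14.1, -30.4, 0, 0, 0, -2.93], [14.1, -30.4, 0, 0, 0, -2.93], [14.1, -30.4, 0, 0, 0, -2.93], [14.1, -30.4, 0, 0, 0, -2.93], [14.1, -30.4, 0, 0, 0, -2.93]])

```text
t: 1.98
eef_pos: [0.4189, 0.3097, 0.405]
ee_rot: [-3.141, 0.0, -0.937]
force: [1.0, -0.0, 0.5]
width: 0.0671
```

Request:
move_arm(deltas=[[14.1, -30.4, 0, 0, 0, -2.93], [14.1, -30.4, 0, 0, 0, -2.93], [14.1, -30.4, 0, 0, 0, -2.93], [14.1, -30.4, 0, 0, 0, -2.93], [14.1, -30.4, 0, 0, 0, -2.93]])

```text
t: 2.4
eef_pos: [0.4894, 0.1577, 0.4051]
ee_rot: [-3.141, 0.0, -1.193]
force: [0.5, 0.6, 0.4]
width: 0.0668
```

Request:
move_arm(deltas=[[14.1, -30.4, 0, 0, 0, -2.93], [14.1, -30.4, 0, 0, 0, -2.93], [14.1, -30.4, 0, 0, 0, -2.93], [14.1, -30.4, 0, 0, 0, -2.93], [14.1, -30.4, 0, 0, 0, -2.93]])

```text
t: 2.82
eef_pos: [0.56, 0.0056, 0.405]
ee_rot: [-3.141, 0.0, -1.449]
force: [2.1, 0.9, -0.7]
width: 0.067
```

```bash
python3 - <<'E'
from h import *
s=arm.get_state(); f=arm.grab_frame('wrist'); C=cam('wrist',s); print(s['t'],s['eef_pos'],np.degrees(s['ee_rot']),np.round(s['q'],2),s['width'])
hsv=cv2.cvtColor(f,cv2.COLOR_RGB2HSV)
o=cv2.inRange(hsv,(3,140,80),(18,255,255)); print('grip',rect(o,C,.173))
g=cv2.inRange(hsv,(65,70,20),(90,255,255)); print('cov',rect(g,C,.126))
for r in arm.spot_point('ring_grip','wrist'): print(r,onz(r['xy'],C,.163))
cv2.imwrite('pics/w1.png',f[:,:,::-1])
E
```

```text
2.8167 [0.55999429 0.00559693 0.40496064] [-1.79965202e+02  5.25881087e-03 -8.30195648e+01] [ 0.36  0.17 -0.24  0.   -1.16 -0.24] 0.06704010874680887
grip [561.3  -2.9  20.6  65.6   7.7]
cov [510.3 -25.4  91.7 142.9   7.1]
{'xy': [280.2, 219.9], 'score': 0.82} [[0.56003927 0.00274631 0.163     ]]
```

View pics/w1.png

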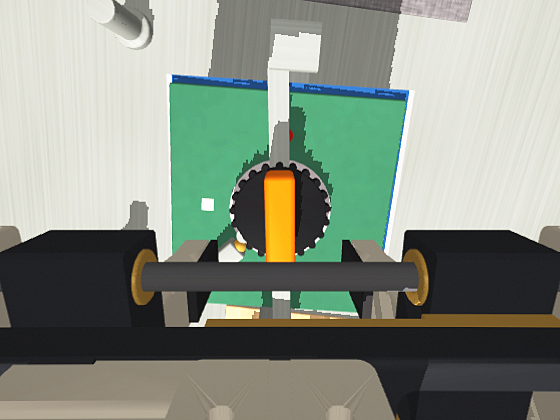

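The wrist view shows the orange bar at (280,215), upright in the image and so in line with the tool, with the black ring disc centred near (281,207). I'm descending and gripping.

Request:
move_arm(deltas=[[0, -0.4, -17, 0, 0, 0.1], [0, -0.4, -17, 0, 0, 0.1], [0, -0.4, -17, 0, 0, 0.1], [0, -0.4, -17, 0, 0, 0.1], [0, -0.4, -15, 0, 0, 0.1]])

```text
t: 3.33
eef_pos: [0.5593, 0.0055, 0.3208]
ee_rot: [3.142, 0.0, -1.437]
force: [0.0, -0.2, -0.5]
width: 0.0674
```

Request:
move_arm(deltas=[[0, 0, 0, 0, 0, 0], [0, 0, 0, 0, 0, 0], [0, 0, 0, 0, 0, 0], [0, 0, 0, 0, 0, 0], [0, 0, 0, 0, 0, 0]], claw=255, squeeze=40)

```text
t: 3.75
eef_pos: [0.5595, 0.0054, 0.322]
ee_rot: [-3.141, 0.0, -1.438]
force: [-0.2, -0.0, 0.2]
width: 0.0394
```

Request:
move_arm(deltas=[[0, 0, 0, 0, 0, 0], [0, 0, 0, 0, 0, 0], [0, 0, 0, 0, 0, 0], [0, 0, 0, 0, 0, 0], [0, 0, 0, 0, 0, 0]])

```text
t: 4.17
eef_pos: [0.5596, 0.0053, 0.3218]
ee_rot: [-3.141, 0.0, -1.438]
force: [0.3, 2.2, 0.9]
width: 0.0218
```

Request:
move_arm(deltas=[[0, 0, 0, 0, 0, 5], [0, 0, 0, 0, 0, 5.5], [0, 0, 0, 0, 0, 5.5], [0, 0, 0, 0, 0, 5.5], [0, 0, 0, 0, 0, 5.5]])

```text
t: 4.58
eef_pos: [0.5596, 0.0053, 0.3219]
ee_rot: [-3.141, -0.0, -0.962]
force: [-0.6, 0.7, 1.3]
width: 0.0218
```

Request:
move_arm(deltas=[[0, 0, 0, 0, 0, 6], [0, 0, 0, 0, 0, 6], [0, 0, 0, 0, 0, 6], [0, 0, 0, 0, 0, 6], [0, 0, 0, 0, 0, 6]])

```text
t: 5.0
eef_pos: [0.5596, 0.0053, 0.3218]
ee_rot: [-3.141, -0.0, -0.438]
force: [-1.6, -0.5, 2.3]
width: 0.0215
```

Request:
move_arm(deltas=[[0, 0, 0, 0, 0, 6], [0, 0, 0, 0, 0, 6], [0, 0, 0, 0, 0, 6], [0, 0, 0, 0, 0, 6], [0, 0, 0, 0, 0, 4.5]])

```text
t: 5.42
eef_pos: [0.5596, 0.0052, 0.3218]
ee_rot: [3.141, -0.0, 0.06]
force: [-0.1, 0.6, 1.7]
width: 0.0216
```

Request:
move_arm(deltas=[[0, 0, 0, 0, 0, 0], [0, 0, 0, 0, 0, 0], [0, 0, 0, 0, 0, 0], [0, 0, 0, 0, 0, 0], [0, 0, 0, 0, 0, 0]])

```text
t: 5.83
eef_pos: [0.5596, 0.0052, 0.3218]
ee_rot: [3.141, -0.0, 0.053]
force: [0.5, -0.3, 2.0]
width: 0.0215
```

```bash
python3 - <<'E'
from h import *
s=arm.get_state(); print(s['t'],s['eef_pos'],np.degrees(s['ee_rot']),s['moment'],s['width'],np.round(s['q'],2))
f=arm.grab_frame('top'); cv2.imwrite('pics/t1.png',cv2.resize(f[110:260,200:350,::-1],(600,600),interpolation=cv2.INTER_CUBIC))
E
```

```text
5.8333 [0.55963213 0.00523125 0.32178476] [ 1.79994180e+02 -9.80110768e-03  3.05261136e+00] [-0.10237288  0.03142865 -0.01513034] 0.021546919500434362 [ 0.36  0.24 -0.36  0.   -0.97  1.26]
```

View pics/t1.png

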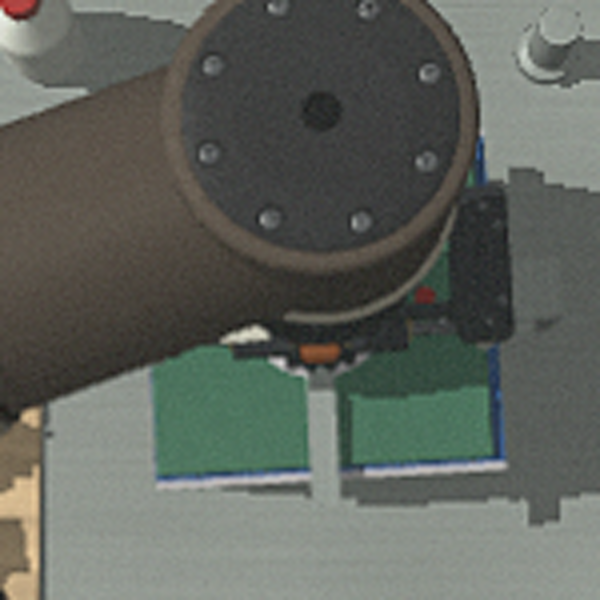

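The top crop shows the ring arm at (323,440) along the cover's x, so the ring is open. I'm lifting the cover.

Request:
move_arm(deltas=[[0, 0, 6, 0, 0, 0], [0, 0, 14, 0, 0, 0], [0, 0, 20, 0, 0, 0], [0, 0, 20, 0, 0, 0], [0, 0, 20, 0, 0, 0]], claw=255, squeeze=60)

```text
t: 6.3
eef_pos: [0.559, 0.0052, 0.4015]
ee_rot: [3.142, 0.003, 0.054]
force: [-0.1, 1.0, -4.4]
width: 0.0216
```

Request:
move_arm(deltas=[[0, 0, 0, 0, 0, 0], [0, 0, 0, 0, 0, 0], [0, 0, 0, 0, 0, 0], [0, 0, 0, 0, 0, 0], [0, 0, 0, 0, 0, 0]])

```text
t: 6.72
eef_pos: [0.5592, 0.0052, 0.4001]
ee_rot: [3.141, 0.003, 0.054]
force: [-1.3, -1.1, -5.2]
width: 0.0216
```

Request:
move_arm(deltas=[[-4, -22, 0, 0, 0, -0.25], [-5.6, -31.1, 0, 0, 0, -0.25], [-5.6, -31.1, 0, 0, 0, -0.25], [-5.6, -31.1, 0, 0, 0, -0.25], [-5.6, -31.1, 0, 0, 0, -0.25]])

```text
t: 7.13
eef_pos: [0.5326, -0.1423, 0.4008]
ee_rot: [-3.142, 0.001, 0.033]
force: [0.9, -0.0, -4.8]
width: 0.0218
```

Request:
move_arm(deltas=[[-5.6, -31.1, 0, 0, 0, -0.25], [-5.6, -31.1, 0, 0, 0, -0.25], [-5.6, -31.1, 0, 0, 0, -0.25], [-5.6, -31.1, 0, 0, 0, -0.25], [-5.6, -31.1, 0, 0, 0, -0.25]])

```text
t: 7.55
eef_pos: [0.5046, -0.2981, 0.4008]
ee_rot: [-3.141, 0.001, 0.011]
force: [1.6, 0.2, -4.4]
width: 0.0212
```

Request:
move_arm(deltas=[[-1.6, -9.1, -25, 0, 0, 0], [0, 0, -35, 0, 0, 0], [0, 0, -35, 0, 0, 0], [0, 0, -35, 0, 0, 0], [0, 0, -25, 0, 0, 0]])

```text
t: 7.97
eef_pos: [0.5021, -0.3056, 0.2428]
ee_rot: [-3.14, 0.004, 0.01]
force: [0.1, 0.6, -5.2]
width: 0.0216
```

```bash
python3 - <<'E'
from h import *
s=arm.get_state(); print(s['t'],s['eef_pos'],np.degrees(s['ee_rot']),s['force'],s['width'])
f=arm.grab_frame('top'); cv2.imwrite('pics/t2.png',cv2.resize(f[110:330,290:490,::-1],(545,600),interpolation=cv2.INTER_CUBIC))
for n in ('cover','tub','mat'):
    for r in arm.spot_point(n,'top')[:2]: print(n,r['score'],onz(r['xy'],cam('top'),.034 if n=='cover' else 0)[0])
E
```

```text
7.9667 [ 0.50212386 -0.30560693  0.24280537] [-179.9125756     0.22589869    0.55172364] [ 0.06791425  0.63025325 -5.21738303] 0.021632174985434394
tub 0.66 [0.55126121 0.00097968 0.        ]
tub 0.44 [0.4922233  0.30433635 0.        ]
```

View pics/t2.png

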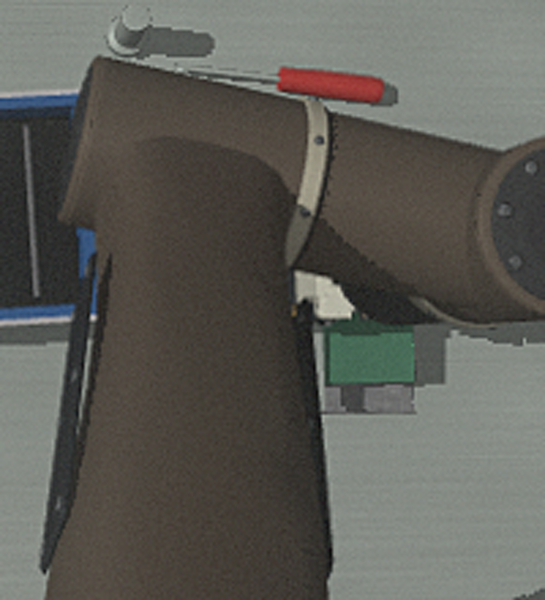

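The arm hides most of the view, but the cover's near edge at (370,380) lies inside the mat's lower right corner at (413,411). I'm lowering the last bit and releasing.

Request:
move_arm(deltas=[[0, 0, -9, 0, 0, 0], [0, 0, -9, 0, 0, 0], [0, 0, -5, 0, 0, 0], [0, 0, -3, 0, 0, 0], [0, 0, 0, 0, 0, 0]])

```text
t: 8.58
eef_pos: [0.5034, -0.3056, 0.2202]
ee_rot: [-3.141, 0.001, 0.011]
force: [-0.0, -0.0, -4.4]
width: 0.0216
```

Request:
move_arm(deltas=[[0, 0, -1, 0, 0, 0], [0, 0, -0.5, 0, 0, 0], [0, 0, 0, 0, 0, 0], [0, 0, 0, 0, 0, 0], [0, 0, 0, 0, 0, 0]])

```text
t: 9.0
eef_pos: [0.5036, -0.3058, 0.2194]
ee_rot: [3.141, -0.0, 0.011]
force: [-0.6, -0.7, -4.9]
width: 0.0219
```

Request:
move_arm(deltas=[[0, 0, -1.2, 0, 0, 0], [0, 0, -1.2, 0, 0, 0], [0, 0, -0.8, 0, 0, 0], [0, 0, 0, 0, 0, 0], [0, 0, 0, 0, 0, 0]])

```text
t: 9.42
eef_pos: [0.5036, -0.3057, 0.2159]
ee_rot: [-3.142, 0.0, 0.011]
force: [-1.2, -0.9, -4.3]
width: 0.0217
```

Request:
move_arm(deltas=[[0, 0, -0.6, 0, 0, 0], [0, 0, -0.6, 0, 0, 0], [0, 0, -0.4, 0, 0, 0], [0, 0, 0, 0, 0, 0], [0, 0, 0, 0, 0, 0]])

```text
t: 9.83
eef_pos: [0.5035, -0.3057, 0.2158]
ee_rot: [3.141, -0.0, 0.011]
force: [-4.1, 4.0, 9.7]
width: 0.0218
```

Request:
move_arm(deltas=[[0, 0, 0.5, 0, 0, 0], [0, 0, 0.5, 0, 0, 0], [0, 0, 0, 0, 0, 0], [0, 0, 0, 0, 0, 0], [0, 0, 0, 0, 0, 0]], claw=60)

```text
t: 10.25
eef_pos: [0.5037, -0.3058, 0.2153]
ee_rot: [3.141, -0.0, 0.011]
force: [0.8, -0.0, -0.1]
width: 0.049
```

Request:
move_arm(deltas=[[0, 0, 10, 0, 0, 0], [0, 0, 30, 0, 0, 0], [0, 0, 40, 0, 0, 0], [0, 0, 40, 0, 0, 0], [0, 0, 40, 0, 0, 0]])

```text
t: 10.67
eef_pos: [0.5031, -0.3057, 0.3779]
ee_rot: [3.141, 0.0, 0.011]
force: [1.5, -0.0, 0.2]
width: 0.0669
```

Request:
move_arm(deltas=[[-4, 20, 20, 0, 0, 0], [-6, 30, 8, 0, 0, 0], [-6, 35, 0, 0, 0, 0], [-6, 35, 0, 0, 0, 0], [-6, 35, 0, 0, 0, 0]])

```text
t: 11.08
eef_pos: [0.4748, -0.1497, 0.4044]
ee_rot: [-3.142, -0.001, 0.01]
force: [0.5, 1.1, -0.6]
width: 0.0672
```

Request:
move_arm(deltas=[[-6, 35, 0, 0, 0, 0], [-6, 35, 0, 0, 0, 0], [-6, 35, 0, 0, 0, 0], [-6, 35, 0, 0, 0, 0], [-6, 35, 0, 0, 0, 0]])

```text
t: 11.5
eef_pos: [0.4447, 0.0256, 0.4043]
ee_rot: [-3.141, -0.001, 0.011]
force: [0.5, 0.2, 1.1]
width: 0.0672
```

Request:
move_arm(deltas=[[-6, 35, 0, 0, 0, 0], [-6, 35, 0, 0, 0, 0], [-6, 35, 0, 0, 0, 0], [-6, 35, 0, 0, 0, 0], [-6, 35, 0, 0, 0, 0]])

```text
t: 11.92
eef_pos: [0.4147, 0.2007, 0.4044]
ee_rot: [-3.141, -0.001, 0.011]
force: [0.4, -0.2, 0.3]
width: 0.0671
```

Request:
move_arm(deltas=[[-6, 35, 0, 0, 0, 0], [-5, 35, 0, 0, 0, 0], [-5, 35, 0, 0, 0, 0], [0, 0, 0, 0, 0, 0], [0, 0, 0, 0, 0, 0]])

```text
t: 12.33
eef_pos: [0.3991, 0.3058, 0.4036]
ee_rot: [3.141, 0.0, 0.013]
force: [0.9, -0.3, 1.1]
width: 0.0673
```

```bash
python3 - <<'E'
from h import *
s=arm.get_state(); f=arm.grab_frame('wrist'); C=cam('wrist',s); print(s['t'],s['eef_pos'],np.degrees(s['ee_rot']),s['width'])
for n in ('big1','small1'):
    for r in arm.masks_of(n,'wrist'): print('mask',n,round(r['score'],2),rect(r['pixels'],C,.016),np.round(r['xy']))
    for r in arm.spot_point(n,'wrist'): print('pt',n,round(r['score'],2),np.round(1000*onz(r['xy'],C,.004)[0,:2],1))
cv2.imwrite('pics/w2.png',f[:,:,::-1])
f=arm.grab_frame('top'); C=cam('top'); 
hsv=cv2.cvtColor(f,cv2.COLOR_RGB2HSV); g=cv2.inRange(hsv,(65,70,20),(90,255,255)); g[:120]=0;g[290:]=0;g[:,:350]=0;g[:,450:]=0
r,c=np.nonzero(g); print('cover',cv2.minAreaRect((onz(np.c_[c,r],C,.02)[:,:2]*1000).astype(np.float32)))
for r in arm.masks_of('mat','top')[:1]: print('mat',rect(r['pixels'],C,.004))
E
```

```text
12.3333 [0.39911534 0.30578834 0.40357616] [1.79983048e+02 5.53464931e-03 7.67112033e-01] 0.06728341041077801
mask big1 0.86 [558.7 229.7  56.6  41.6   1.7] [351.  39.]
mask big1 0.82 [418.7 234.5  57.9  41.2   9.8] [338. 174.]
mask big1 0.81 [419.1 381.5  42.3  57.2  77. ] [218. 168.]
mask big1 0.72 [483.2 226.7  41.4  56.5  81.9] [347. 115.]
mask big1 0.41 [412.  309.4  41.9  37.8  13.6] [278. 175.]
pt big1 0.92 [415.3 233.4]
pt big1 0.81 [483.9 226.8]
pt big1 0.77 [560.6 229.7]
pt big1 0.61 [419.  380.6]
mask small1 0.87 [488.5 302.3  37.6  40.4  79.7] [285. 106.]
mask small1 0.77 [554.4 374.7  41.9  40.    4.4] [213.  43.]
mask small1 0.66 [488.  384.   40.9  39.4  10. ] [213. 104.]
mask small1 0.57 [411.6 309.4  41.2  38.5  13.2] [277. 176.]
mask small1 0.56 [316.5 247.1  25.7  42.1   0.8] [325. 254.]
pt small1 0.98 [491.7 383.3]
pt small1 0.86 [495.5 302.1]
pt small1 0.86 [303.1 238.4]
pt small1 0.83 [410.7 302.6]
pt small1 0.56 [555.5 377.7]
pt small1 0.32 [417.4 232.5]
cover ((503.6553955078125, -304.726806640625), (186.43275451660156, 191.08499145507812), 0.7819956541061401)
mat [ 5.044e+02 -3.072e+02  2.516e+02  2.209e+02  5.000e-01]
```

View pics/w2.png

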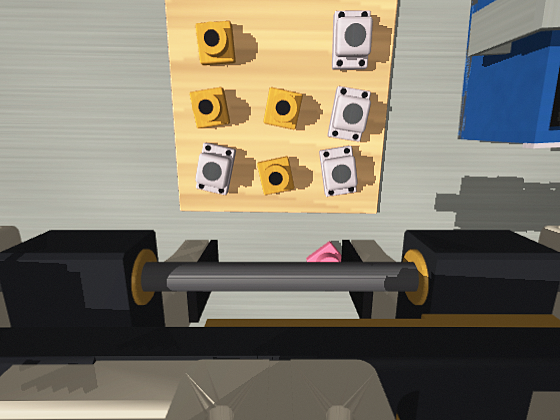

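The wrist view shows the castings on the board: greys at (351,39), (347,115), (338,174) and (218,168), brass at (213,43), (213,104), (285,106) and (277,176). The pink look-alike at (325,254) is off the board. The cover sits centred on the mat. First pick is the grey one at (338,174).

Request:
move_arm(deltas=[[4, -14.2, -20, 0, 0, 1.8], [4, -14.2, -20, 0, 0, 1.8], [4, -14.2, -20, 0, 0, 1.8], [4, -14.2, -20, 0, 0, 1.8], [4, -14.2, -20, 0, 0, 1.8]], claw=100, squeeze=40)

```text
t: 13.1
eef_pos: [0.4198, 0.232, 0.3029]
ee_rot: [-3.141, -0.001, 0.169]
force: [0.4, 0.1, 0.3]
width: 0.0538
```

Request:
move_arm(deltas=[[0, 0, -27, 0, 0, 0], [0, 0, -27, 0, 0, 0], [0, 0, -27, 0, 0, 0], [0, 0, -22, 0, 0, 0], [0, 0, -14.6, 0, 0, 0]])

```text
t: 13.52
eef_pos: [0.4194, 0.2321, 0.1839]
ee_rot: [3.14, 0.002, 0.167]
force: [-0.8, -0.1, 0.7]
width: 0.053
```

Request:
move_arm(deltas=[[0, 0, 0, 0, 0, 0], [0, 0, 0, 0, 0, 0], [0, 0, 0, 0, 0, 0], [0, 0, 0, 0, 0, 0], [0, 0, 0, 0, 0, 0]], claw=255)

```text
t: 13.93
eef_pos: [0.4197, 0.2333, 0.1864]
ee_rot: [-3.141, -0.001, 0.168]
force: [0.0, -0.2, -0.7]
width: 0.0375
```

Request:
move_arm(deltas=[[0, 0, 0, 0, 0, 0], [0, 0, 10, 0, 0, 0], [0, 0, 25, 0, 0, 0], [0, 0, 35, 0, 0, 0], [0, 0, 35, 0, 0, 0]])

```text
t: 14.35
eef_pos: [0.4192, 0.2328, 0.2917]
ee_rot: [3.14, 0.002, 0.168]
force: [0.7, 1.9, -0.4]
width: 0.0373
```

Request:
move_arm(deltas=[[11.5, -11.6, 20, 0, 0, -6.44], [11.5, -11.6, 20, 0, 0, -6.44], [11.5, -11.6, 20, 0, 0, -6.44], [11.5, -11.6, 15, 0, 0, -6.44], [11.5, -11.6, 5, 0, 0, -6.44]])

```text
t: 14.77
eef_pos: [0.4778, 0.1748, 0.374]
ee_rot: [-3.138, -0.002, -0.399]
force: [0.6, 0.2, -1.3]
width: 0.0377
```

Request:
move_arm(deltas=[[11.5, -11.6, 0, 0, 0, -6.44], [11.5, -11.6, 0, 0, 0, -6.44], [11.5, -11.6, 0, 0, 0, -6.44], [11.5, -11.6, 0, 0, 0, -6.44], [11.5, -11.6, 0, 0, 0, -6.44]])

```text
t: 15.18
eef_pos: [0.5348, 0.1165, 0.3711]
ee_rot: [-3.141, 0.0, -0.962]
force: [0.2, -0.8, -1.3]
width: 0.0373
```

Request:
move_arm(deltas=[[11.5, -11.6, 0, 0, 0, -6.44], [11.5, -11.6, 0, 0, 0, -6.44], [11.5, -11.6, 0, 0, 0, -6.44], [11.5, -11.6, 0, 0, 0, -6.44], [11.5, -11.6, 0, 0, 0, -6.44]])

```text
t: 15.6
eef_pos: [0.5923, 0.0586, 0.371]
ee_rot: [-3.142, 0.0, -1.524]
force: [0.4, -0.3, -0.5]
width: 0.0376
```

```bash
python3 - <<'E'
from h import *
s=arm.get_state(); f=arm.grab_frame('wrist'); C=cam('wrist',s); print(s['t'],s['eef_pos'],np.degrees(s['ee_rot']),s['width'],np.round(s['q'],2))
a=np.radians(3); ex=np.array([np.cos(a),np.sin(a),0]); ey=np.array([-ex[1],ex[0],0]); c=np.array([.560,.0045,.12])
for p in [(-85,-90),(85,-90),(85,90),(-85,90)]:
    u=proj(c+ex*p[0]/1e3+ey*p[1]/1e3,C)[0]; print(u); cv2.drawMarker(f,tuple(int(round(v)) for v in u),(255,0,0),0,12,1) if abs(u).max()<1000 else 0
cv2.imwrite('pics/w3.png',f[:,:,::-1])
E
```

```text
15.6 [0.59232729 0.0585582  0.37095351] [-1.79994760e+02  1.57844459e-02 -8.73024104e+01] 0.03757567895033787 [ 0.43  0.25 -0.22 -0.   -1.1  -0.38]
[462.42983668  10.78736683]
[202.82019503  12.51997371]
[217.9348066  265.21448303]
[429.62750168 264.43010393]
```

View pics/w3.png

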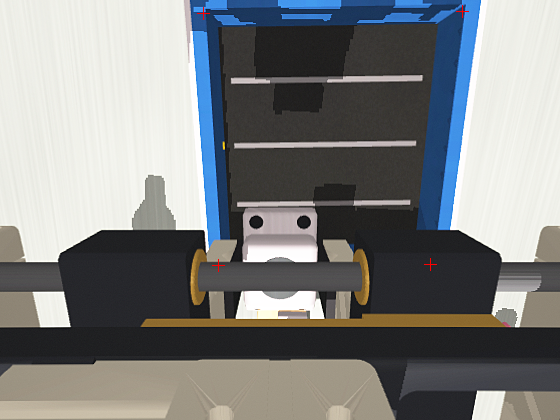

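The projected corners of the opening land on the tub's inner edges at (203,13) and (462,11), so the tub pose is good. I'm lowering.

Request:
move_arm(deltas=[[0, 0, -20, 0, 0, 0], [0, 0, -28, 0, 0, 0], [0, 0, -28, 0, 0, 0], [0, 0, -18, 0, 0, 0], [0, 0, -6, 0, 0, 0]])

```text
t: 16.07
eef_pos: [0.5908, 0.0589, 0.2678]
ee_rot: [3.137, -0.001, -1.518]
force: [-1.3, 0.3, -0.1]
width: 0.0378
```

Request:
move_arm(deltas=[[0, 0, -4, 0, 0, 0], [0, 0, -3, 0, 0, 0], [0, 0, 0, 0, 0, 0], [0, 0, 0, 0, 0, 0], [0, 0, 0, 0, 0, 0]])

```text
t: 16.48
eef_pos: [0.5924, 0.0594, 0.265]
ee_rot: [-3.14, 0.001, -1.518]
force: [0.6, -0.2, 0.6]
width: 0.0372
```

Request:
move_arm(deltas=[[0, 0, 0, 0, 0, 0], [0, 0, 0, 0, 0, 0], [0, 0, 0, 0, 0, 0], [0, 0, 0, 0, 0, 0], [0, 0, 0, 0, 0, 0]], claw=122)

```text
t: 16.9
eef_pos: [0.5921, 0.0593, 0.2639]
ee_rot: [-3.141, 0.0, -1.518]
force: [-0.3, -0.5, -0.4]
width: 0.0456
```

Request:
move_arm(deltas=[[0, 0, 5, 0, 0, 0], [0, 0, 15, 0, 0, 0], [0, 0, 25, 0, 0, 0], [0, 0, 35, 0, 0, 0], [0, 0, 35, 0, 0, 0]])

```text
t: 17.32
eef_pos: [0.5918, 0.0591, 0.3797]
ee_rot: [3.14, -0.001, -1.518]
force: [0.6, 1.4, -0.5]
width: 0.0458
```

```bash
cat > chk.py <<'E'
from h import *
import sys
s=arm.get_state(); print(round(s['t'],1),np.round(s['eef_pos'],4),round(np.degrees(s['ee_rot'][2]),1),round(s['width'],4))
cams=sys.argv[1:]
for n in cams:
    f=arm.grab_frame(n)
    if n=='scene':
        hsv=cv2.cvtColor(f,cv2.COLOR_RGB2HSV)[225:330,195:285]
        for nm,lo,hi in (('pointer',(22,150,110),(34,255,255)),('flag',(0,170,110),(4,255,255)),('flag2',(174,150,110),(180,255,255))):
            m=cv2.inRange(hsv,lo,hi); nn,l,st,ce=cv2.connectedComponentsWithStats(m)
            print(nm,[(st[i,4],np.round(ce[i]+[195,225],1).tolist(),st[i,:4].tolist()) for i in range(1,nn) if st[i,4]>5])
        cv2.imwrite('pics/sc_%.1f.png'%s['t'],cv2.resize(f[225:330,195:300,::-1],(600,600),interpolation=cv2.INTER_CUBIC))
        continue
    C=cam(n,s)
    for t in ('big1','small1'):
        for r in arm.masks_of(t,n):
            if r['score']>.4: print(n,t,round(r['score'],2),rect(r['pixels'],C,.016),np.round(r['xy']))
E
python3 chk.py top scene
```

```text
17.3 [0.5918 0.0591 0.3797] -87.0 0.0458
top big1 0.71 [557.6 230.8  54.3  38.6   1.1] [191. 194.]
top big1 0.52 [4.823e+02 2.279e+02 5.080e+01 4.100e+01 2.000e-01] [190. 223.]
top small1 0.75 [488.8 303.2  41.6  36.9  79. ] [162. 218.]
top small1 0.72 [299.7 241.5  35.3  39.4  38.9] [185. 291.]
pointer [(np.int32(61), [236.2, 269.4], [32, 38, 20, 14])]
flag [(np.int32(10), [251.5, 283.5], [55, 57, 4, 4]), (np.int32(93), [268.4, 325.5], [68, 96, 12, 9])]
flag2 []
```

```bash
python3 - <<'E'
from h import *
f=cv2.imread('pics/dial.png') 
f=cv2.resize(f,(75,75),interpolation=cv2.INTER_AREA)[:,:,::-1].copy()
hsv=cv2.cvtColor(f,cv2.COLOR_RGB2HSV)
for lo,hi in (((22,150,110),(34,255,255)),((0,170,110),(4,255,255))):
    r,c=np.nonzero(cv2.inRange(hsv,lo,hi)); print('start',len(r),c.mean()+205,r.mean()+235)
S=cam('scene'); a=np.radians(3); ex=np.array([np.cos(a),np.sin(a),0]); ey=np.array([-ex[1],ex[0],0])
for d in (.096,.098,.100):
  for z in (.083,.0765,.062): print(d,z,np.round(proj(np.array([.56,.0045,z])+ex*d,S)[0],1),np.round(proj(np.array([.56,.0045,z])+ex*d+ey*.05,S)[0],1))
E
```

```text
start 64 235.53125 267.015625
start 10 251.5 283.5
0.096 0.083 [238.1 267.5] [255.4 278.3]
0.096 0.0765 [238.2 269.7] [255.5 280.5]
0.096 0.062 [238.5 274.5] [255.6 285.4]
0.098 0.083 [237.5 268. ] [254.8 278.8]
0.098 0.0765 [237.6 270.2] [254.8 281. ]
0.098 0.062 [237.8 275. ] [254.9 285.9]
0.1 0.083 [236.8 268.4] [254.2 279.3]
0.1 0.0765 [236.9 270.6] [254.2 281.5]
0.1 0.062 [237.2 275.5] [254.3 286.4]
```

View pics/sc_17.3.png

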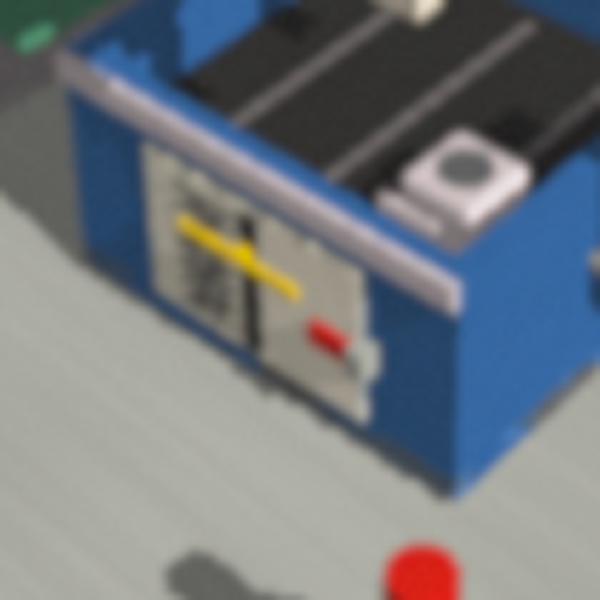

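The scene crop shows the first casting on the floor at (465,175), the pointer at (240,255) and the flag at (326,335). The pointer has sunk about 7 mm. Depth parallax matters for the flag, so I'll take a second view from above the dial face.

Request:
move_arm(deltas=[[32, 8, 4, 0, 0, 0], [32, 8, 4, 0, 0, 0], [32, 8, 4, 0, 0, 0], [32, 8, 4, 0, 0, 0], [32, 8, 4, 0, 0, 0]])

```text
t: 17.93
eef_pos: [0.7532, 0.0995, 0.3972]
ee_rot: [3.139, -0.0, -1.518]
force: [1.5, 0.5, 0.2]
width: 0.0456
```

Request:
move_arm(deltas=[[0, 0, 0, 0, 0, 0], [0, 0, 0, 0, 0, 0], [0, 0, 0, 0, 0, 0], [0, 0, 0, 0, 0, 0], [0, 0, 0, 0, 0, 0]])

```text
t: 18.35
eef_pos: [0.7513, 0.099, 0.3991]
ee_rot: [3.142, 0.0, -1.518]
force: [0.5, -0.8, 0.5]
width: 0.0458
```

```bash
python3 - <<'E'
from h import *
s=arm.get_state(); f=arm.grab_frame('wrist'); C=cam('wrist',s); print(s['t'],s['eef_pos'],np.degrees(s['ee_rot']))
a=np.radians(3); ex=np.array([np.cos(a),np.sin(a),0]); ey=np.array([-ex[1],ex[0],0])
for nm,l,z in (('ptr',.0,.0765),('flag',.05,.063)):
    print(nm,proj(np.array([.56,.0045,z])+ex*.097+ey*l,C)[0])
u=proj(np.array([.56,.0045,.07])+ex*.097+ey*.025,C)[0].astype(int); x,y=max(u[0]-60,0),max(u[1]-60,0); print(x,y)
np.save('/tmp/w.npy',f); cv2.imwrite('pics/w4.png',cv2.resize(f[y:y+120,x:x+120,::-1],(600,600),interpolation=cv2.INTER_CUBIC))
E
```

```text
18.35 [0.75127783 0.0990436  0.39906517] [ 1.79994708e+02  1.64242792e-03 -8.69753376e+01]
ptr [386.53416635 110.75401854]
flag [377.65679909 163.37545921]
321 78
```

View pics/w4.png

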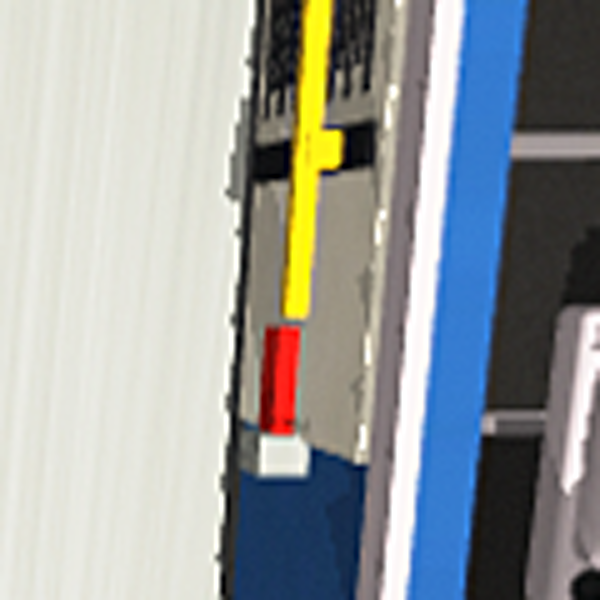

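```bash
python3 - <<'E'
from h import *
S=cam('scene'); W=cam('wrist'); 
a=np.radians(3); ex=np.array([np.cos(a),np.sin(a),0]); ey=np.array([-ex[1],ex[0],0])
def tri(ps,pw):
    o1,v1=rays(ps,S); o2,v2=rays(pw,W); v1=v1[0];v2=v2[0]
    t=np.linalg.lstsq(np.c_[v1,-v2],o2-o1,rcond=None)[0]; A=o1+t[0]*v1;B=o2+t[1]*v2; M=(A+B)/2-[.56,.0045,0]
    return np.round(1e3*np.array([M@ex,M@ey,M[2]]),1),round(1e3*np.linalg.norm(A-B),1)
w=lambda x,y:[321+x/5,78+y/5]; s=lambda x,y:[195+x/5.714,225+y/5.714]
print('ptr end',tri(s(299,296),w(297,318)),'ptr mid',tri(s(247,259),w(311,150)))
print('flag',tri(s(326,335),w(281,380)),'flag L end',tri(s(310,328),w(283,327)),'flag R end',tri(s(344,344),w(279,434)))
# ray height on planes
for d in (.096,.098,.1,.102): print(d,[np.round(1e3*onplane([p],S,np.array([.56,.0045,0])+ex*d,ex)[0,2],1) for p in (s(247,259),s(299,296),s(326,335))])
E
```

```text
ptr end (array([99.2, 28.5, 75.3]), np.float64(1.9)) ptr mid (array([97.6, -1.5, 73.6]), np.float64(4.4))
flag (array([97.8, 41. , 62.3]), np.float64(0.9)) flag L end (array([96.5, 31. , 58.1]), np.float64(1.9)) flag R end (array([98.6, 51.3, 65.3]), np.float64(0.1))
0.096 [np.float64(74.5), np.float64(72.2), np.float64(60.5)]
0.098 [np.float64(77.2), np.float64(74.9), np.float64(63.3)]
0.1 [np.float64(80.0), np.float64(77.7), np.float64(66.0)]
0.102 [np.float64(82.7), np.float64(80.4), np.float64(68.8)]
```

Triangulating both views puts the flag at about z = 61 mm, so the floor must sink about 22 mm (about 340 g). I'll load two big and one small, then pick the fourth from the reading. Next is the big one at (483,227).

Request:
move_arm(deltas=[[-17.9, 8.5, 0, 0, 0, 5.27], [-17.9, 8.5, 0, 0, 0, 5.27], [-17.9, 8.5, 0, 0, 0, 5.27], [-17.9, 8.5, 0, 0, 0, 5.27], [-17.9, 8.5, 0, 0, 0, 5.27]], claw=100)

```text
t: 18.82
eef_pos: [0.6611, 0.1418, 0.3995]
ee_rot: [-3.141, 0.0, -1.054]
force: [-0.9, 0.2, -0.4]
width: 0.0533
```

Request:
move_arm(deltas=[[-17.9, 8.5, 0, 0, 0, 5.27], [-17.9, 8.5, 0, 0, 0, 5.27], [-17.9, 8.5, 0, 0, 0, 5.27], [-17.9, 8.5, 0, 0, 0, 5.27], [-17.9, 8.5, 0, 0, 0, 5.27]])

```text
t: 19.23
eef_pos: [0.5715, 0.1842, 0.3995]
ee_rot: [-3.14, -0.0, -0.594]
force: [-0.1, 0.5, -0.4]
width: 0.0536
```

Request:
move_arm(deltas=[[-17.9, 8.5, -10, 0, 0, 5.27], [-17.9, 8.5, -20, 0, 0, 5.27], [-17.9, 8.5, -20, 0, 0, 5.27], [-17.9, 8.5, -20, 0, 0, 5.27], [-17.9, 8.5, -20, 0, 0, 5.27]])

```text
t: 19.65
eef_pos: [0.4822, 0.2266, 0.3089]
ee_rot: [-3.14, -0.001, -0.134]
force: [1.3, 0.8, 0.1]
width: 0.053
```

```bash
python3 chk.py top
```

```text
19.6 [0.4822 0.2266 0.3089] -7.7 0.053
top big1 0.94 [6.044e+02 6.470e+01 4.400e+01 5.890e+01 6.000e-01] [253. 177.]
top big1 0.9 [557.9 229.5  54.1  41.2   1.2] [190. 191.]
top small1 0.53 [413.  309.6  41.2  41.9  14.2] [160. 248.]
```

Request:
move_arm(deltas=[[0, 0, -28, 0, 0, 0], [0, 0, -28, 0, 0, 0], [0, 0, -28, 0, 0, 0], [0, 0, -24, 0, 0, 0], [0, 0, -15, 0, 0, 0]])

```text
t: 20.22
eef_pos: [0.4839, 0.2263, 0.1847]
ee_rot: [3.142, -0.0, -0.14]
force: [0.3, -0.5, -0.7]
width: 0.053
```

Request:
move_arm(deltas=[[0, 0, 0, 0, 0, 0], [0, 0, 0, 0, 0, 0], [0, 0, 0, 0, 0, 0], [0, 0, 0, 0, 0, 0], [0, 0, 0, 0, 0, 0]], claw=255)

```text
t: 20.63
eef_pos: [0.4841, 0.2271, 0.1873]
ee_rot: [-3.14, -0.002, -0.138]
force: [0.7, -0.4, 3.8]
width: 0.0371
```

Request:
move_arm(deltas=[[0, 0, 0, 0, 0, 0], [0, 0, 10, 0, 0, 0], [0, 0, 25, 0, 0, 0], [0, 0, 35, 0, 0, 0], [0, 0, 35, 0, 0, 0]])

```text
t: 21.05
eef_pos: [0.4831, 0.2263, 0.2921]
ee_rot: [3.14, 0.001, -0.139]
force: [0.6, -0.1, -1.6]
width: 0.0376
```

Request:
move_arm(deltas=[[3, -18.4, 20, 0, 0, -5.27], [3, -18.4, 20, 0, 0, -5.27], [3, -18.4, 20, 0, 0, -5.27], [3, -18.4, 15, 0, 0, -5.27], [3, -18.4, 5, 0, 0, -5.27]])

```text
t: 21.47
eef_pos: [0.4987, 0.1339, 0.3745]
ee_rot: [-3.137, -0.002, -0.602]
force: [0.7, 0.1, -1.8]
width: 0.037
```

Request:
move_arm(deltas=[[3, -18.4, 0, 0, 0, -5.27], [3, -18.4, 0, 0, 0, -5.27], [3, -18.4, 0, 0, 0, -5.27], [3, -18.4, 0, 0, 0, -5.27], [3, -18.4, 0, 0, 0, -5.27]])

```text
t: 21.88
eef_pos: [0.5131, 0.0417, 0.3716]
ee_rot: [-3.141, 0.0, -1.063]
force: [-0.6, -0.5, -1.4]
width: 0.0371
```

Request:
move_arm(deltas=[[3, -18.4, 0, 0, 0, -5.27], [3, -18.4, 0, 0, 0, -5.27], [3, -18.4, 0, 0, 0, -5.27], [3, -18.4, 0, 0, 0, -5.27], [2.7, -18.0, 0, 0, 0, -5.27]])

```text
t: 22.3
eef_pos: [0.5278, -0.0498, 0.3716]
ee_rot: [-3.141, 0.0, -1.523]
force: [0.4, 0.1, -0.7]
width: 0.0374
```

Request:
move_arm(deltas=[[0, 0, -10, 0, 0, 0], [0, 0, -25, 0, 0, 0], [0, 0, -28, 0, 0, 0], [0, 0, -25, 0, 0, 0], [0, 0, -12, 0, 0, 0]])

```text
t: 22.72
eef_pos: [0.5267, -0.0488, 0.2681]
ee_rot: [3.138, 0.0, -1.518]
force: [-1.0, -0.1, -1.0]
width: 0.0372
```

Then down the last few millimetres, release and rise.

Request:
move_arm(deltas=[[0, 0, -5, 0, 0, 0], [0, 0, -5, 0, 0, 0], [0, 0, -3, 0, 0, 0], [0, 0, 0, 0, 0, 0], [0, 0, 0, 0, 0, 0]])

```text
t: 23.13
eef_pos: [0.5285, -0.0487, 0.2586]
ee_rot: [-3.14, 0.0, -1.518]
force: [-0.6, 0.7, 0.5]
width: 0.0375
```

Request:
move_arm(deltas=[[0, 0, 0, 0, 0, 0], [0, 0, 0, 0, 0, 0], [0, 0, 0, 0, 0, 0], [0, 0, 0, 0, 0, 0], [0, 0, 0, 0, 0, 0]], claw=122)

```text
t: 23.55
eef_pos: [0.5284, -0.0488, 0.258]
ee_rot: [-3.141, 0.0, -1.518]
force: [0.5, 0.3, -0.8]
width: 0.0459
```

Request:
move_arm(deltas=[[0, 0, 5, 0, 0, 0], [0, 0, 15, 0, 0, 0], [0, 0, 25, 0, 0, 0], [0, 0, 38, 0, 0, 0], [0, 0, 38, 0, 0, 0]])

```text
t: 23.97
eef_pos: [0.5278, -0.049, 0.3798]
ee_rot: [3.139, -0.001, -1.518]
force: [1.5, 0.4, 0.7]
width: 0.0455
```

```bash
python3 chk.py top scene
```

```text
24.0 [ 0.5278 -0.049   0.3798] -87.0 0.0455
pointer [(np.int32(65), [235.9, 271.4], [32, 41, 20, 13])]
flag [(np.int32(11), [251.7, 283.6], [55, 57, 5, 4]), (np.int32(93), [268.4, 325.5], [68, 96, 12, 9])]
flag2 []
```

Request:
move_arm(deltas=[[-2.6, 23.4, 0, 0, 0, 5.1], [-2.6, 23.4, 0, 0, 0, 5.1], [-2.6, 23.4, 0, 0, 0, 5.1], [-2.6, 23.4, 0, 0, 0, 5.1], [-2.6, 23.4, 0, 0, 0, 5.1]], claw=100)

```text
t: 24.58
eef_pos: [0.5146, 0.069, 0.3776]
ee_rot: [3.139, 0.0, -1.069]
force: [0.1, 0.3, -0.3]
width: 0.0534
```

Request:
move_arm(deltas=[[-2.6, 23.4, 0, 0, 0, 5.1], [-2.6, 23.4, 0, 0, 0, 5.1], [-2.6, 23.4, 0, 0, 0, 5.1], [-2.6, 23.4, 0, 0, 0, 5.1], [-2.6, 23.4, 0, 0, 0, 5.1]])

```text
t: 25.0
eef_pos: [0.5016, 0.1861, 0.3775]
ee_rot: [3.139, 0.001, -0.624]
force: [0.7, 0.4, 0.4]
width: 0.0532
```

```bash
python3 chk.py wrist
```

```text
25.0 [0.5016 0.1861 0.3775] -35.7 0.0532
wrist big1 0.87 [602.9  36.4  50.1  67.8   2.2] [339.  27.]
wrist big1 0.75 [ 5.207e+02 -9.500e+01  5.030e+01  7.940e+01  5.000e-01] [495.  18.]
wrist big1 0.7 [565.7 271.7  47.4  58.5  89.8] [182. 187.]
wrist small1 0.9 [412.5 307.1  50.8  36.   54.2] [239. 306.]
wrist small1 0.68 [507.7 308.5   6.6  17.8   9.2] [194. 242.]
```

Big casting B1 now shows at (566,272) instead of (559,230): it has been knocked aside. S1 looks unaffected, so I'm carrying on to it.

Request:
move_arm(deltas=[[-2.6, 23.3, 0, 0, 0, 5.1], [-2.6, 23.3, -18, 0, 0, 5.1], [-2.6, 23.3, -20, 0, 0, 5.1], [-2.6, 23.3, -20, 0, 0, 5.1], [-2.6, 23.3, -20, 0, 0, 5.1]])

```text
t: 25.57
eef_pos: [0.489, 0.3015, 0.2993]
ee_rot: [3.141, 0.001, -0.181]
force: [0.7, -0.3, 0.2]
width: 0.0533
```

```bash
python3 chk.py top
```

```text
25.6 [0.489  0.3015 0.2993] -10.4 0.0533
top big1 0.86 [418.4 383.3  42.9  59.3  77.2] [129. 245.]
top big1 0.83 [565.4 273.5  54.9  41.4   1.4] [172. 188.]
top big1 0.78 [6.032e+02 6.600e+01 4.660e+01 6.160e+01 6.000e-01] [254. 175.]
top big1 0.61 [ 5.339e+02 -5.050e+01  4.090e+01  5.880e+01  1.000e-01] [301. 203.]
top small1 0.7 [6.031e+02 6.480e+01 4.140e+01 5.910e+01 1.000e-01] [255. 175.]
top small1 0.69 [412.  310.3  39.4  39.   15.4] [158. 248.]
top small1 0.66 [299.9 241.3  36.1  42.   38.9] [184. 294.]
```

Request:
move_arm(deltas=[[0, 0, -28, 0, 0, 0], [0, 0, -28, 0, 0, 0], [0, 0, -28, 0, 0, 0], [0, 0, -20, 0, 0, 0], [0, 0, -11, 0, 0, 0]])

```text
t: 26.13
eef_pos: [0.489, 0.2998, 0.1837]
ee_rot: [3.139, 0.002, -0.186]
force: [-0.6, -0.4, 0.9]
width: 0.0534
```

Request:
move_arm(deltas=[[0, 0, 0, 0, 0, 0], [0, 0, 0, 0, 0, 0], [0, 0, 0, 0, 0, 0], [0, 0, 0, 0, 0, 0], [0, 0, 0, 0, 0, 0]], claw=255)

```text
t: 26.55
eef_pos: [0.4896, 0.3019, 0.1872]
ee_rot: [-3.14, -0.001, -0.183]
force: [-0.1, -0.4, 3.0]
width: 0.037
```

Request:
move_arm(deltas=[[0, 0, 0, 0, 0, 0], [0, 0, 10, 0, 0, 0], [0, 0, 25, 0, 0, 0], [0, 0, 35, 0, 0, 0], [0, 0, 35, 0, 0, 0]])

```text
t: 26.97
eef_pos: [0.4888, 0.3013, 0.292]
ee_rot: [3.14, 0.001, -0.183]
force: [1.1, 0.9, -1.1]
width: 0.0374
```

Request:
move_arm(deltas=[[7.3, -23.1, 20, 0, 0, -5.1], [7.3, -23.1, 20, 0, 0, -5.1], [7.3, -23.1, 20, 0, 0, -5.1], [7.3, -23.1, 15, 0, 0, -5.1], [7.3, -23.1, 5, 0, 0, -5.1]])

```text
t: 27.38
eef_pos: [0.5261, 0.1852, 0.3746]
ee_rot: [-3.137, -0.002, -0.632]
force: [0.5, -0.3, -0.3]
width: 0.0374
```

Request:
move_arm(deltas=[[7.3, -23.1, 0, 0, 0, -5.1], [7.3, -23.1, 0, 0, 0, -5.1], [7.3, -23.1, 0, 0, 0, -5.1], [7.3, -23.1, 0, 0, 0, -5.1], [7.3, -23.1, 0, 0, 0, -5.1]])

```text
t: 27.8
eef_pos: [0.5621, 0.0694, 0.3717]
ee_rot: [-3.141, 0.0, -1.077]
force: [1.3, 0.7, -0.2]
width: 0.0372
```

Request:
move_arm(deltas=[[7.3, -23.1, 0, 0, 0, -5.1], [7.3, -23.1, 0, 0, 0, -5.1], [7.3, -23.1, 0, 0, 0, -5.1], [7, -23.1, 0, 0, 0, -5.1], [7, -23.1, 0, 0, 0, -5.1]])

```text
t: 28.22
eef_pos: [0.598, -0.046, 0.3716]
ee_rot: [-3.141, 0.0, -1.522]
force: [0.7, 0.2, -1.4]
width: 0.0371
```

Request:
move_arm(deltas=[[0, 0, -10, 0, 0, 0], [0, 0, -25, 0, 0, 0], [0, 0, -28, 0, 0, 0], [0, 0, -25, 0, 0, 0], [0, 0, -12, 0, 0, 0]])

```text
t: 28.63
eef_pos: [0.5967, -0.0448, 0.268]
ee_rot: [3.138, 0.0, -1.518]
force: [-0.6, -0.2, -0.6]
width: 0.0374
```

Request:
move_arm(deltas=[[0, 0, -6, 0, 0, 0], [0, 0, -6, 0, 0, 0], [0, 0, -5, 0, 0, 0], [0, 0, 0, 0, 0, 0], [0, 0, 0, 0, 0, 0]])

```text
t: 29.05
eef_pos: [0.5984, -0.0447, 0.2545]
ee_rot: [-3.141, 0.0, -1.518]
force: [-0.2, 0.5, 0.0]
width: 0.0373
```

Request:
move_arm(deltas=[[0, 0, 0, 0, 0, 0], [0, 0, 0, 0, 0, 0], [0, 0, 0, 0, 0, 0], [0, 0, 0, 0, 0, 0], [0, 0, 0, 0, 0, 0]], claw=122)

```text
t: 29.47
eef_pos: [0.5982, -0.0448, 0.254]
ee_rot: [-3.141, 0.0, -1.518]
force: [0.5, -0.1, -0.9]
width: 0.0456
```

Request:
move_arm(deltas=[[0, 0, 5, 0, 0, 0], [0, 0, 15, 0, 0, 0], [0, 0, 29, 0, 0, 0], [0, 0, 38, 0, 0, 0], [0, 0, 38, 0, 0, 0]])

```text
t: 29.88
eef_pos: [0.5978, -0.0449, 0.3799]
ee_rot: [3.14, -0.0, -1.518]
force: [1.6, 0.0, 0.4]
width: 0.0459
```

```bash
python3 chk.py top scene
```

```text
29.9 [ 0.5978 -0.0449  0.3799] -87.0 0.0459
top big1 0.55 [601.   64.7  48.6  64.6   4. ] [256. 178.]
top small1 0.48 [488.  397.1  38.6  23.5   1.9] [125. 217.]
pointer [(np.int32(61), [235.8, 272.6], [32, 42, 20, 13])]
flag [(np.int32(10), [251.5, 283.5], [55, 57, 4, 4]), (np.int32(93), [268.4, 325.5], [68, 96, 12, 9])]
flag2 []
```

Request:
move_arm(deltas=[[-12.4, 23.6, 0, 0, 0, 6.68], [-12.4, 23.6, 0, 0, 0, 6.68], [-12.4, 23.6, 0, 0, 0, 6.68], [-12.4, 23.6, 0, 0, 0, 6.68], [-12.4, 23.6, 0, 0, 0, 6.68]], claw=100)

```text
t: 30.5
eef_pos: [0.5351, 0.0738, 0.3774]
ee_rot: [3.139, 0.001, -0.93]
force: [0.0, 0.8, 0.2]
width: 0.0533
```

Request:
move_arm(deltas=[[-12.4, 23.6, 0, 0, 0, 6.68], [-12.4, 23.6, 0, 0, 0, 6.68], [-12.4, 23.6, 0, 0, 0, 6.68], [-12.4, 23.6, 0, 0, 0, 6.68], [-12.4, 23.6, 0, 0, 0, 6.68]])

```text
t: 30.92
eef_pos: [0.473, 0.1919, 0.3776]
ee_rot: [3.14, 0.001, -0.347]
force: [0.0, 0.6, -0.4]
width: 0.0531
```

Request:
move_arm(deltas=[[-12.4, 23.6, 0, 0, 0, 6.68], [-12.4, 23.6, -18, 0, 0, 6.68], [-12.4, 23.6, -20, 0, 0, 6.68], [-12.4, 23.6, -20, 0, 0, 6.68], [-12.4, 23.6, -20, 0, 0, 6.68]])

```text
t: 31.33
eef_pos: [0.411, 0.3097, 0.2991]
ee_rot: [3.141, 0.001, 0.236]
force: [0.7, 0.2, 0.0]
width: 0.0533
```

```bash
python3 chk.py top
```

```text
31.3 [0.411  0.3097 0.2991] 13.5 0.0533
top big1 0.76 [ 5.339e+02 -5.170e+01  4.090e+01  5.610e+01  1.000e-01] [302. 200.]
top big1 0.58 [565.3 274.8  59.4  44.    1.4] [174. 189.]
top big1 0.57 [6.044e+02 6.600e+01 4.400e+01 6.170e+01 1.000e-01] [254. 174.]
top small1 0.81 [300.6 242.2  37.4  42.5  45.2] [187. 292.]
top small1 0.75 [ 6.086e+02 -4.560e+01  3.630e+01  3.860e+01  2.000e-01] [298. 169.]
top small1 0.58 [4.881e+02 3.840e+02 3.840e+01 4.480e+01 3.000e-01] [133. 219.]
top small1 0.55 [553.9 377.1  41.3  41.9   1.9] [133. 192.]
```

Request:
move_arm(deltas=[[0, 0, -28, 0, 0, 0], [0, 0, -28, 0, 0, 0], [0, 0, -28, 0, 0, 0], [0, 0, -20, 0, 0, 0], [0, 0, -11, 0, 0, 0]])

```text
t: 31.9
eef_pos: [0.412, 0.3075, 0.1835]
ee_rot: [3.139, 0.003, 0.228]
force: [-0.0, 0.4, 0.2]
width: 0.0533
```

Request:
move_arm(deltas=[[0, 0, 0, 0, 0, 0], [0, 0, 0, 0, 0, 0], [0, 0, 0, 0, 0, 0], [0, 0, 0, 0, 0, 0], [0, 0, 0, 0, 0, 0]], claw=255)

```text
t: 32.32
eef_pos: [0.4124, 0.3091, 0.1865]
ee_rot: [-3.141, -0.001, 0.23]
force: [1.0, 0.4, 0.5]
width: 0.0377
```

Request:
move_arm(deltas=[[0, 0, 0, 0, 0, 0], [0, 0, 10, 0, 0, 0], [0, 0, 25, 0, 0, 0], [0, 0, 35, 0, 0, 0], [0, 0, 35, 0, 0, 0]])

```text
t: 32.73
eef_pos: [0.4119, 0.3087, 0.2923]
ee_rot: [3.14, 0.001, 0.231]
force: [0.3, 1.2, -0.9]
width: 0.0372
```

Request:
move_arm(deltas=[[7.4, -17, 20, 0, 0, -6.68], [7.4, -17, 20, 0, 0, -6.68], [7.4, -17, 20, 0, 0, -6.68], [7.4, -17, 15, 0, 0, -6.68], [7.4, -17, 5, 0, 0, -6.68]])

```text
t: 33.15
eef_pos: [0.4496, 0.2235, 0.3746]
ee_rot: [-3.137, -0.002, -0.357]
force: [0.6, 0.7, -1.2]
width: 0.0373
```

Request:
move_arm(deltas=[[7.4, -17, 0, 0, 0, -6.68], [7.4, -17, 0, 0, 0, -6.68], [7.4, -17, 0, 0, 0, -6.68], [7.4, -17, 0, 0, 0, -6.68], [7.4, -17, 0, 0, 0, -6.68]])

```text
t: 33.57
eef_pos: [0.4861, 0.1381, 0.3719]
ee_rot: [-3.141, 0.0, -0.941]
force: [-0.2, 0.3, -1.1]
width: 0.037
```

Request:
move_arm(deltas=[[7.4, -17, 0, 0, 0, -6.68], [7.4, -17, 0, 0, 0, -6.68], [7.4, -17, 0, 0, 0, -6.68], [7.2, -16.6, 0, 0, 0, -6.68], [7, -16.6, 0, 0, 0, -6.68]])

```text
t: 33.98
eef_pos: [0.5225, 0.0539, 0.3718]
ee_rot: [-3.141, 0.0, -1.524]
force: [1.2, 1.2, -0.0]
width: 0.0372
```

Request:
move_arm(deltas=[[0, 0, -10, 0, 0, 0], [0, 0, -25, 0, 0, 0], [0, 0, -28, 0, 0, 0], [0, 0, -25, 0, 0, 0], [0, 0, -12, 0, 0, 0]])

```text
t: 34.4
eef_pos: [0.5211, 0.0546, 0.2683]
ee_rot: [3.138, -0.001, -1.517]
force: [-0.5, 0.2, -0.4]
width: 0.0376
```

Request:
move_arm(deltas=[[0, 0, -8, 0, 0, 0], [0, 0, -7, 0, 0, 0], [0, 0, -6, 0, 0, 0], [0, 0, 0, 0, 0, 0], [0, 0, 0, 0, 0, 0]])

```text
t: 34.82
eef_pos: [0.5227, 0.0551, 0.2503]
ee_rot: [-3.141, 0.0, -1.518]
force: [0.1, 0.2, 0.3]
width: 0.0372
```

Request:
move_arm(deltas=[[0, 0, 0, 0, 0, 0], [0, 0, 0, 0, 0, 0], [0, 0, 0, 0, 0, 0], [0, 0, 0, 0, 0, 0], [0, 0, 0, 0, 0, 0]], claw=122)

```text
t: 35.23
eef_pos: [0.5226, 0.055, 0.25]
ee_rot: [-3.141, 0.0, -1.518]
force: [0.5, 0.3, -0.2]
width: 0.0458
```

Request:
move_arm(deltas=[[0, 0, 5, 0, 0, 0], [0, 0, 15, 0, 0, 0], [0, 0, 33, 0, 0, 0], [0, 0, 38, 0, 0, 0], [0, 0, 38, 0, 0, 0]])

```text
t: 35.65
eef_pos: [0.5222, 0.0547, 0.3803]
ee_rot: [3.14, -0.001, -1.518]
force: [1.6, 0.5, 1.1]
width: 0.0458
```

Request:
move_arm(deltas=[[38, 7, 4, 0, 0, 0], [38, 7, 4, 0, 0, 0], [38, 7, 4, 0, 0, 0], [38, 7, 4, 0, 0, 0], [38, 7, 4, 0, 0, 0]])

```text
t: 36.07
eef_pos: [0.7141, 0.09, 0.3996]
ee_rot: [-3.141, 0.0, -1.518]
force: [0.5, 1.1, 0.1]
width: 0.0456
```

Request:
move_arm(deltas=[[38, 10, 0, 0, 0, 0], [0, 0, 0, 0, 0, 0], [0, 0, 0, 0, 0, 0], [0, 0, 0, 0, 0, 0], [0, 0, 0, 0, 0, 0]])

```text
t: 36.48
eef_pos: [0.7499, 0.0997, 0.3994]
ee_rot: [-3.141, 0.0, -1.518]
force: [-0.3, -0.1, 0.1]
width: 0.0456
```

```bash
python3 chk.py scene; python3 - <<'E'
from h import *
s=arm.get_state(); f=arm.grab_frame('wrist'); C=cam('wrist',s)
a=np.radians(3); ex=np.array([np.cos(a),np.sin(a),0])
u=proj(np.array([.56,.0045,.07])+ex*.097+np.array([-ex[1],ex[0],0])*.025,C)[0].astype(int); x,y=u-60; print(x,y)
np.save('/tmp/w.npy',f)
A=cv2.resize(f[y:y+120,x:x+120,::-1],(600,600),interpolation=cv2.INTER_CUBIC)
B=cv2.imread('pics/sc_%.1f.png'%(s['t']))
if B is None:
    import glob,os; B=cv2.imread(max(glob.glob('pics/sc_*'),key=os.path.getmtime))
cv2.imwrite('pics/pair.png',cv2.resize(np.hstack([B,A]),(800,400),interpolation=cv2.INTER_AREA))
E
```

```text
36.5 [0.7499 0.0997 0.3994] -87.0 0.0456
pointer [(np.int32(64), [236.1, 274.1], [32, 43, 20, 14])]
flag [(np.int32(11), [251.4, 283.5], [55, 57, 4, 4]), (np.int32(93), [268.4, 325.5], [68, 96, 12, 9])]
flag2 []
320 77
```

View pics/pair.png

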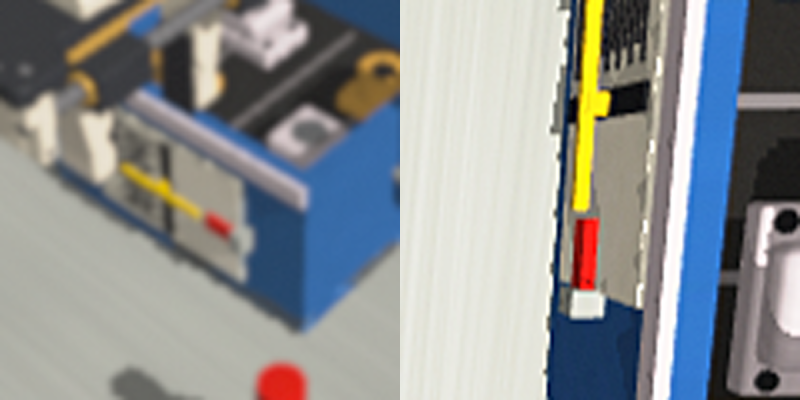

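The left crop shows the pointer bar from (122,168) to (208,217) running in line with the flag at (219,225). The right crop shows the same alignment in depth, about 1 mm apart. The pointer is level with the flag, well inside ±5 mm, so charging is done. Next I fetch the cover.

Request:
move_arm(deltas=[[-16.4, -27, 0, 0, 0, 5.84], [-16.4, -27, 0, 0, 0, 5.84], [-16.4, -27, 0, 0, 0, 5.84], [-16.4, -27, 0, 0, 0, 5.84], [-16.4, -27, 0, 0, 0, 5.84]], claw=60)

```text
t: 37.0
eef_pos: [0.6667, -0.0362, 0.4002]
ee_rot: [-3.14, -0.001, -1.003]
force: [-0.0, -1.1, 0.3]
width: 0.0659
```

Request:
move_arm(deltas=[[-16.4, -27, 0, 0, 0, 5.84], [-16.4, -27, 0, 0, 0, 5.84], [-16.4, -27, 0, 0, 0, 5.84], [-16.4, -27, 0, 0, 0, 5.84], [-16.4, -27, 0, 0, 0, 5.84]])

```text
t: 37.42
eef_pos: [0.5846, -0.1711, 0.4003]
ee_rot: [-3.14, -0.002, -0.493]
force: [0.3, -0.9, -0.6]
width: 0.0673
```

Request:
move_arm(deltas=[[-16.4, -27, 0, 0, 0, 5.84], [-16.4, -27, 0, 0, 0, 5.84], [-16.4, -27, -20, 0, 0, 5.84], [-16.4, -27, -30, 0, 0, 5.84], [-16.4, -27, -30, 0, 0, 5.84]])

```text
t: 37.83
eef_pos: [0.5044, -0.3036, 0.323]
ee_rot: [3.14, -0.005, 0.016]
force: [0.2, 0.2, -0.6]
width: 0.0668
```

Request:
move_arm(deltas=[[0, 0, -30, 0, 0, 0], [0, 0, -30, 0, 0, 0], [0, 0, -20, 0, 0, 0], [0, 0, -15, 0, 0, 0], [0, 0, -8, 0, 0, 0]])

```text
t: 38.25
eef_pos: [0.5048, -0.3025, 0.2174]
ee_rot: [-3.141, 0.001, 0.01]
force: [-0.0, 0.5, 0.6]
width: 0.067
```

Request:
move_arm(deltas=[[-1.2, -3.2, -1.4, 0, 0, 0], [0, 0, 0, 0, 0, 0], [0, 0, 0, 0, 0, 0], [0, 0, 0, 0, 0, 0], [0, 0, 0, 0, 0, 0]])

```text
t: 38.67
eef_pos: [0.5052, -0.3059, 0.2182]
ee_rot: [3.141, -0.002, 0.011]
force: [-0.5, -0.1, 0.0]
width: 0.067
```

Request:
move_arm(deltas=[[0, 0, 0, 0, 0, 0], [0, 0, 0, 0, 0, 0], [0, 0, 0, 0, 0, 0], [0, 0, 0, 0, 0, 0], [0, 0, 0, 0, 0, 0]], claw=255, squeeze=60)

```text
t: 39.08
eef_pos: [0.5048, -0.3059, 0.217]
ee_rot: [3.142, 0.0, 0.011]
force: [0.0, 0.5, -1.1]
width: 0.0393
```

Request:
move_arm(deltas=[[0, 0, 0, 0, 0, 0], [0, 0, 0, 0, 0, 0], [0, 0, 0, 0, 0, 0], [0, 0, 0, 0, 0, 0], [0, 0, 0, 0, 0, 0]])

```text
t: 39.5
eef_pos: [0.5048, -0.3059, 0.2169]
ee_rot: [-3.142, 0.0, 0.011]
force: [0.4, -0.1, -0.8]
width: 0.022
```

Request:
move_arm(deltas=[[0, 0, 5, 0, 0, 0], [0, 0, 10, 0, 0, 0], [0, 0, 20, 0, 0, 0], [0, 0, 25, 0, 0, 0], [0, 0, 25, 0, 0, 0]])

```text
t: 39.92
eef_pos: [0.5043, -0.3057, 0.3028]
ee_rot: [-3.141, 0.002, 0.011]
force: [0.6, -0.7, -5.1]
width: 0.0214
```

Request:
move_arm(deltas=[[0, 0, 25, 0, 0, 0], [0, 0, 30, 0, 0, 0], [0, 0, 30, 0, 0, 0], [0, 5, 12, 0, 0, 0], [5, 26, 0, 0, 0, 0.22]])

```text
t: 40.33
eef_pos: [0.5098, -0.2767, 0.4028]
ee_rot: [3.139, -0.005, 0.012]
force: [2.0, -0.1, -5.2]
width: 0.0217
```

Request:
move_arm(deltas=[[5.5, 30, 0, 0, 0, 0.22], [5.5, 30, 0, 0, 0, 0.22], [5.5, 30, 0, 0, 0, 0.22], [5.5, 30, 0, 0, 0, 0.22], [5.5, 30, 0, 0, 0, 0.22]])

```text
t: 40.75
eef_pos: [0.5367, -0.1232, 0.3983]
ee_rot: [-3.141, 0.001, 0.034]
force: [0.7, -0.6, -4.5]
width: 0.0216
```

Request:
move_arm(deltas=[[5.5, 30, 0, 0, 0, 0.22], [5.5, 30, 0, 0, 0, 0.22], [5.5, 30, 0, 0, 0, 0.22], [5.5, 30, 0, 0, 0, 0.22], [2, 9.8, 0, 0, 0, 0.22]])

```text
t: 41.17
eef_pos: [0.5613, 0.0083, 0.3982]
ee_rot: [-3.141, 0.001, 0.055]
force: [1.2, -0.9, -3.6]
width: 0.0214
```

Request:
move_arm(deltas=[[0, 0, 0, 0, 0, 0], [0, 0, 0, 0, 0, 0], [0, 0, 0, 0, 0, 0], [0, 0, 0, 0, 0, 0], [0, 0, 0, 0, 0, 0]])

```text
t: 41.58
eef_pos: [0.5611, 0.004, 0.3989]
ee_rot: [3.142, 0.0, 0.052]
force: [0.4, 0.5, -4.5]
width: 0.0217
```

```bash
python3 - <<'E'
from h import *
s=arm.get_state(); f=arm.grab_frame('wrist'); C=cam('wrist',s); print(s['t'],s['eef_pos'],np.degrees(s['ee_rot']),s['width'],s['force'])
g=arm.grab_frame('scene')
cv2.imwrite('pics/w5.png',np.hstack([cv2.resize(f[:300,:,::-1],(448,240)),cv2.resize(g[130:330,150:360,::-1],(252,240))]))
E
```

```text
41.5833 [0.56106039 0.00399991 0.39890901] [1.79998285e+02 1.42873801e-02 2.96268239e+00] 0.021689520325923285 [ 0.41863325  0.52602769 -4.50374619]
```

View pics/w5.png

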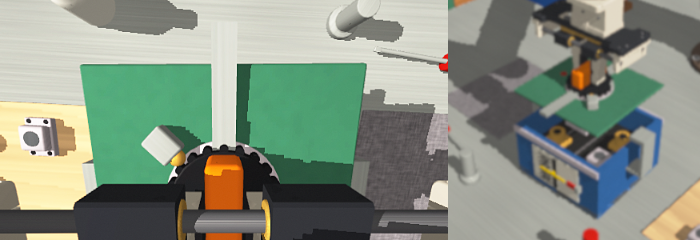

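The wrist view shows the cover level in the grip with its arm straight ahead at (225,90). The scene crop shows it above the open tub. I'm lowering.

Request:
move_arm(deltas=[[0, 1.2, -8, 0, 0, 0], [0, 0, -16, 0, 0, 0], [0, 0, -18, 0, 0, 0], [0, 0, -12, 0, 0, 0], [0, 0, -6, 0, 0, 0]])

```text
t: 42.1
eef_pos: [0.5606, 0.0058, 0.3366]
ee_rot: [3.141, 0.003, 0.052]
force: [-0.5, 0.0, -5.7]
width: 0.0214
```

Request:
move_arm(deltas=[[0, 0, -4, 0, 0, 0], [0, 0, -3, 0, 0, 0], [0, 0, -2, 0, 0, 0], [0, 0, 0, 0, 0, 0], [0, 0, 0, 0, 0, 0]])

```text
t: 42.52
eef_pos: [0.5615, 0.0061, 0.3305]
ee_rot: [-3.141, -0.001, 0.053]
force: [-0.2, 0.5, -4.4]
width: 0.022
```

Request:
move_arm(deltas=[[0, 0, -2, 0, 0, 0], [0, 0, -1.5, 0, 0, 0], [0, 0, -1, 0, 0, 0], [0, 0, 0, 0, 0, 0], [0, 0, 0, 0, 0, 0]])

```text
t: 42.93
eef_pos: [0.5613, 0.0061, 0.3254]
ee_rot: [3.142, 0.0, 0.053]
force: [0.5, -0.0, -4.1]
width: 0.0217
```

Request:
move_arm(deltas=[[0, 0, -1, 0, 0, 0], [0, 0, -0.8, 0, 0, 0], [0, 0, -0.7, 0, 0, 0], [0, 0, 0, 0, 0, 0], [0, 0, 0, 0, 0, 0]])

```text
t: 43.35
eef_pos: [0.5613, 0.0061, 0.3229]
ee_rot: [3.142, 0.0, 0.053]
force: [0.5, -0.2, -3.9]
width: 0.0215
```

Request:
move_arm(deltas=[[0, 0, -0.7, 0, 0, 0], [0, 0, -0.7, 0, 0, 0], [0, 0, 0, 0, 0, 0], [0, 0, 0, 0, 0, 0], [0, 0, 0, 0, 0, 0]])

```text
t: 43.77
eef_pos: [0.5613, 0.0061, 0.3228]
ee_rot: [3.141, -0.001, 0.053]
force: [-4.3, 1.0, 6.4]
width: 0.0217
```

Request:
move_arm(deltas=[[0, 0, 0, 0, 0, -5], [0, 0, 0, 0, 0, -6], [0, 0, 0, 0, 0, -6], [0, 0, 0, 0, 0, -6], [0, 0, 0, 0, 0, -6]])

```text
t: 44.18
eef_pos: [0.5612, 0.0057, 0.3229]
ee_rot: [3.141, -0.001, -0.458]
force: [-4.5, -1.8, 6.7]
width: 0.0218
```

Request:
move_arm(deltas=[[0, 0, 0, 0, 0, -6], [0, 0, 0, 0, 0, -6], [0, 0, 0, 0, 0, -6], [0, 0, 0, 0, 0, -6], [0, 0, 0, 0, 0, -6]])

```text
t: 44.6
eef_pos: [0.5609, 0.0054, 0.3228]
ee_rot: [3.141, -0.001, -0.982]
force: [-6.7, -2.8, 7.2]
width: 0.0215
```

Request:
move_arm(deltas=[[0, 0, 0, 0, 0, -6], [0, 0, 0, 0, 0, -6], [0, 0, 0, 0, 0, -6], [0, 0, 0, 0, 0, -6], [0, 0, 0, 0, 0, -5]])

```text
t: 45.02
eef_pos: [0.5608, 0.0054, 0.3229]
ee_rot: [3.141, -0.001, -1.487]
force: [-4.5, -5.3, 5.8]
width: 0.0218
```

Request:
move_arm(deltas=[[0, 0, 0, 0, 0, 0], [0, 0, 0, 0, 0, 0], [0, 0, 0, 0, 0, 0], [0, 0, 0, 0, 0, 0], [0, 0, 0, 0, 0, 0]])

```text
t: 45.43
eef_pos: [0.5609, 0.0054, 0.3228]
ee_rot: [3.141, -0.002, -1.481]
force: [-5.8, -3.2, 7.1]
width: 0.0214
```

```bash
python3 - <<'E'
from h import *
s=arm.get_state(); print(s['t'],s['eef_pos'],np.degrees(s['ee_rot']),s['width'],s['force'],s['moment'])
E
```

```text
45.4333 [0.56087308 0.00543141 0.32284298] [ 1.79966101e+02 -9.28508144e-02 -8.48808301e+01] 0.021439738430508153 [-5.78660382 -3.1860065   7.09415395] [-0.90838641  2.18558414  0.63558919]
```

Request:
move_arm(deltas=[[0, 0, 0.5, 0, 0, 0], [0, 0, 0.5, 0, 0, 0], [0, 0, 0, 0, 0, 0], [0, 0, 0, 0, 0, 0], [0, 0, 0, 0, 0, 0]], claw=60)

```text
t: 45.85
eef_pos: [0.5615, 0.0062, 0.3226]
ee_rot: [-3.141, 0.0, -1.483]
force: [-0.2, 0.4, 0.9]
width: 0.0495
```

Request:
move_arm(deltas=[[0, 0, 0, 0, 0, 0], [0, 0, 10, 0, 0, 0], [0, 0, 25, 0, 0, 0], [0, 0, 35, 0, 0, 0], [0, 0, 35, 0, 0, 0]])

```text
t: 46.27
eef_pos: [0.561, 0.006, 0.429]
ee_rot: [3.14, -0.001, -1.483]
force: [1.5, 0.8, 0.5]
width: 0.0669
```

Request:
move_arm(deltas=[[-25, 25, 5, 0, 0, 0], [-25, 30, 0, 0, 0, 0], [-25, 30, 0, 0, 0, 0], [-25, 30, 0, 0, 0, 0], [-25, 30, 0, 0, 0, 0]])

```text
t: 46.68
eef_pos: [0.435, 0.1518, 0.4335]
ee_rot: [-3.141, 0.001, -1.484]
force: [0.6, 0.9, -0.2]
width: 0.0665
```

Request:
move_arm(deltas=[[0, 35, 0, 0, 0, 0], [0, 35, 0, 0, 0, 0], [0, 35, 0, 0, 0, 0], [0, 35, 0, 0, 0, 0], [0, 35, 0, 0, 0, 0]])

```text
t: 47.1
eef_pos: [0.4358, 0.3278, 0.4337]
ee_rot: [-3.141, 0.001, -1.482]
force: [0.9, -1.4, 0.3]
width: 0.0668
```

```bash
python3 chk.py scene; python3 - <<'E'
from h import *
f=arm.grab_frame('top'); g=arm.grab_frame('scene')
cv2.imwrite('pics/end.png',np.hstack([cv2.resize(f[90:290,90:360,::-1],(432,320)),cv2.resize(g[190:340,170:310,::-1],(299,320))]))
C=cam('top'); hsv=cv2.cvtColor(f,cv2.COLOR_RGB2HSV); m=cv2.inRange(hsv,(65,70,20),(90,255,255)); m[:130]=0;m[240:]=0;m[:,:225]=0;m[:,335:]=0
r,c=np.nonzero(m); print('cover',cv2.minAreaRect((onz(np.c_[c,r],C,.126)[:,:2]*1000).astype(np.float32)))
E
```

```text
47.1 [0.4358 0.3278 0.4337] -84.9 0.0668
pointer [(np.int32(65), [236.0, 274.1], [32, 43, 20, 14])]
flag [(np.int32(12), [251.6, 283.7], [55, 57, 5, 4]), (np.int32(93), [268.4, 325.5], [68, 96, 12, 9])]
flag2 []
cover ((560.7130126953125, 6.295600891113281), (186.8863067626953, 191.93191528320312), 1.8604304790496826)
```

View pics/end.png

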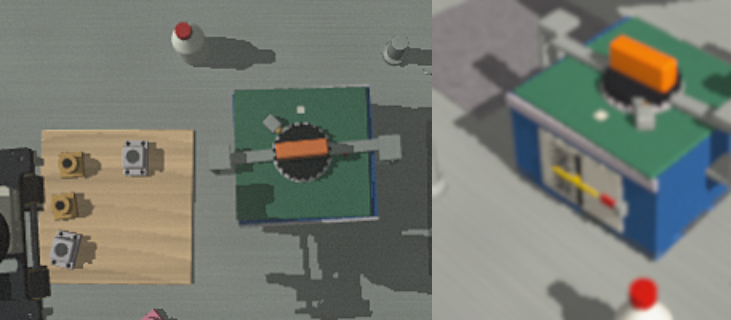

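The top crop shows the ring arms under both hooks at (222,158) and (388,147), the cover flat on the tub and the four spare castings on the board. The scene crop shows the pointer in line with the flag. I'm handing in.

```bash
python3 -c "
from station import arm
print(arm.job_done(), arm.get_state()['t'])"
```

```text
the job is handed in; nothing more can be done
the job is handed in; nothing more can be done
```

The job is handed in at about 47 s, with every step done in order. I twisted the ring open, parked the cover flat on the mat and laid two large and two small castings side by side on the sprung floor. Then I put the cover back with its ring still open and twisted it clockwise until it locked.

**Last checks:**
- **Pointer and flag:** they line up in the final scene view. The floor had sunk about 20.6 mm against a flag-height estimate of 21–22 mm, well within the allowed 5 mm. The flag height is the least certain figure, because it depends on how far the flag stands out from the tub (about 2 mm either way).
- **Cover:** it is seated. The tool height at contact matched the height at which it sat at the start.
- **Ring:** it is at about 1.51 rad, worked out from the grip angle relative to the cover. Both arms are under the hooks and it was pressing against its stop. I did not measure the click directly.
- **Everything else:** the four spare castings are on the board. One large one was knocked about 4 cm aside during the run but stayed there. The bottle and pin show where they were at the start. I kept clear of the screwdriver, but the last crop showed only its tip and I did not re-measure it.

**One disagreement:** the cover's final yaw reads 1.9° against 3.0° at the start. That is within the plug's clearance and the measuring error.

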